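# Count three kiln props into the trough and pour them into the kiln tub

### The job

One kiln shelf needs three props: sweep any three of the four props off the counting board into the open trough beside it, without lifting any prop while the lid is open, swing the lid shut, and put the left-over prop back in the stock crate. Then draw the trough out along the board until its middle is well clear of the board, let it stand there released, pick it up again and, lid still shut, pour the three props out of its open end into the grey kiln tub. Stand the emptied trough level on the table with its lid shut, do not throw props or drop them from a height, and leave the other things on the bench alone.

Things in the scene. Friction and masses are not known exactly. Their poses are not given: they have to be found in the camera images.
- board: Fixed wooden counting board: a solid block, flat top 60 mm above the table. Origin on the table; x points away from the trough side (block spans x -80 to +80 mm), y along the edge beside the trough (-103 to +90 mm), z up. A dark cheek 12 mm thick, 68 mm high closes its -y end (y -115 to -103, x -145 to +80) and shuts the docked trough's spout.
- trough: Loose blue trough, 0.4 kg with its lid. Outside 62 (x) x 200 (y) mm, rim 58 mm high; floor 5, walls 4 mm. Origin: centre of its underside; z up, y along it. The -y end is open (spout), the +y end carries a fin. Starts on the table, parallel to the board, 3 mm from its -x side, at board (-114, 0) mm; no finger fits between. It slides out along +y; once clear it can be gripped across its width.
- lid (a joint): Angle (rad) of the trough's yellow lid, hinged along the trough's -x long rim (trough x -31, z 58 mm): 0 = shut on the rim, 1.57 = upright, 1.85 = fully open, leaning away from the board. 60 mm wide, 200 long, 5 thick, 70 g. Light hinge, no catch: past upright towards the trough it falls shut by its weight, the other way it falls open.
- lid_edge (a point): Middle of the lid's free long edge, 61 mm from its hinge.
- spout (a point): Middle of the trough's open end at floor level: trough (0, -100, 5) mm. The trough is smooth inside: props slide out when it is tipped some 35 degrees or more.
- fin (a point): Top centre of the upright wooden fin on the trough's closed end, for drawing it: 12 mm thick (trough x), 34 mm long (trough y 100 to 134), from z 15 to 58 mm; the point is at trough (0, 119, 58) mm.
- crate: Fixed open wooden stock crate, 140 (x) x 170 (y) x 70 mm high, walls 6 mm, its bottom lined with a layer of fixed props whose tops are 30 mm above the table. Origin at the centre of its underside, z up.
- tub: Fixed open dark grey kiln tub, 140 (x) x 170 (y) x 70 mm high, walls and floor 5 mm, empty. Origin at the centre of its underside, z up.
- prop1: Buff fired-clay kiln prop, one of four alike (any may be the left-over): square bar 24 x 24 mm, 66 mm long (its y), about 75 g. Origin: centre of its underside as it starts, lying on the board nearly parallel to the board's y. They start in two rows (board x about -45 and +40 mm) and two columns (board y about -42 and +42 mm).
- prop2: Buff fired-clay kiln prop, one of four alike (any may be the left-over): square bar 24 x 24 mm, 66 mm long (its y), about 75 g. Origin: centre of its underside as it starts, lying on the board nearly parallel to the board's y. They start in two rows (board x about -45 and +40 mm) and two columns (board y about -42 and +42 mm).
- prop3: Buff fired-clay kiln prop, one of four alike (any may be the left-over): square bar 24 x 24 mm, 66 mm long (its y), about 75 g. Origin: centre of its underside as it starts, lying on the board nearly parallel to the board's y. They start in two rows (board x about -45 and +40 mm) and two columns (board y about -42 and +42 mm).
- prop4: Buff fired-clay kiln prop, one of four alike (any may be the left-over): square bar 24 x 24 mm, 66 mm long (its y), about 75 g. Origin: centre of its underside as it starts, lying on the board nearly parallel to the board's y. They start in two rows (board x about -45 and +40 mm) and two columns (board y about -42 and +42 mm).
- loop_big: Bystander: large loop tool with wooden handle, about 170 mm long, lying on the mat.
- loop_small: Bystander: thin loop tool with wooden handle, about 160 mm long.
- bisque_bowl: Bystander: terracotta bowl, 110 mm across, 50 mm high.
- slip_jar: Bystander: white jar, 68 mm across, 85 mm high.
- clay_block: Bystander: brown block 70 x 100 x 60 mm.
Mind the look-alikes: they are no part of the job. Leave any pink or yellow look-alike of the prop4 alone.

How it is judged:
By the outcome, as a careful person would: the job done as asked, in the order asked, and still so for the second after the job is handed in, with the robot touching nothing.
It also fails if it takes over 72 s, if anything falls off the work surface, if the arm or the gripper's body presses on something with over 40 N, if the wrist force passes 120 N, or if a joint passes its speed limit or range.

### The arm

A 7-joint arm with a two-finger parallel gripper is mounted at the origin on the work surface. World frame = base frame: x ahead of the robot, y to its left, z up, the work surface at z = 0. Lengths are in m, angles in rad, forces in N, time in s.
With the tool pointing down it reaches from about 0.425 to 0.975 m from the base axis. Payload 16.7 kg.
Tool frame: the origin (TCP) lies midway between the tips of the shut fingers; the grasp point (between the pads) lies 19 mm behind it; z points along the fingers, y is the line along which they close (so a half turn about z gives the same grasp; the last joint's range is limited). The gripper opens to 85 mm and grips with 20 to 120 N. Pads are 22 mm wide; open, the fingers measure 114 mm over their backs; the gripper's body (76 mm by 85 mm) begins 54 mm behind the grasp point. The pads swing forward as they close: fully open they stand 13 mm farther back than shut.
Start: joints at [-1.312, 0.426, 0.074, 1.606, -0.034, 1.111, -0.067], TCP at [0.268, 0.62, 0.192] pointing down, gripper open.
Joint ranges: [-2.85, 2.85], [-0.5, 2.14], [-1.23, 1.37], [0.21, 2.46], [-1.02, 4.16], [0.16, 2.05], [-2.73, 2.73]. Speed limits (rad/s): [1.89, 1.89, 2.39, 2.39, 3.01, 3.01, 3.01].

### API

Orientations are given as a unit quaternion [w, x, y, z].
In Python, from bench import env gives the robot as it stands.
- The arm moves only by the tool jog_arm, never from a script. Its argument "increments" is a list of rows, each a list of 5 numbers: the opening, from 0 (shut) to 1 (fully open), then the shift along the world's x, y, z scaled (see below), then the turn about the world's z scaled (see below). A call has exactly 8 rows; each row is the pose to reach, as a shift and turn from the pose commanded when the call began; what a row does not reach only later rows make up. The controller multiplies each number of a shift by 0.2 m and each number of a turn by 45 degrees. A row lasts 1/8 s, in which the tool goes at most 62.5 mm and 10.7 degrees, less where a joint would pass 70% of its speed; a pose out of reach is approached as far as the arm can. A call with a number of a shift or a turn outside -1 to 1 is refused whole. A call with a gripper value outside its range is refused whole. The fingers move at their own pace and stop on an object; "force" is the grip in N (left out, the last holds). Time passes only in rows, so rows that repeat a pose let the fingers close, or fill a call up. It gives the time, the measured TCP pose, the force, the opening and the grip force at its end, in the units of the state.
- env.read_state(): the state, without advancing time (a new reading comes with each control period).
- env.camera(name): name is "side" or "top"; returns a dict with "color" (400x640x3 uint8, red, green, blue), "mtx" (3x3 intrinsics, pixels), "cam_to_world" (4x4, takes a point from camera to world coordinates). Camera axes: x right, y up, looking along -z (the intrinsics and any distortion apply to the point x, -y, -z); pixel columns grow to the right and rows downward; lengths in m; the calibration is good to about 2 mm. A picture is of the moment at which its call begins. There is no depth.
- env.job_done(): hands the job in; it is judged then, once.
The state is a dict: "t": time; "qpos": joint angles; "dq": joint speeds; "tau": joint torques, N m; "eef_pos": TCP position; "orientation": TCP orientation; "ft_force": force on the tool from outside, world axes, zero at the start; "wrist_torque": the same for the moment, N m; "finger_gap": finger opening in m; "gripper_force": force on a finger pad.
Only numpy, scipy, OpenCV 4.12 (cv2) and the standard library are available. Lean on these libraries where they do the work, as an engineer would, in place of code of your own. Each camera call takes 0.05 s, during which the arm holds its last target. There are 200 camera calls.

## Working session

There is one attempt and no reset: what is moved stays moved. The work goes in short steps, Python scripts to look and compute and a tool call to move; the robot and the scene stay as the last step left them, time stands still between calls to the robot, and variables do not carry over. Pictures are saved under pics/ and viewed, at most 10 in all, crops included, and the job is handed in when it is done.

Besides the shell and the picture viewer there is one more tool, called after "Call:" as a command line: name --pt "numbers of a row" for each row, then --argument value for the rest. jog_arm: Moves the arm, as the interface text tells. Its arguments: {"type":"object","properties":{"increments":{"type":"array","items":{"type":"array","items":{"type":"number"}}},"force":{"type":"number"}},"required":["increments"]}

```bash
mkdir -p pics; ls; python3 - <<'E'
from bench import env
import cv2,json
s=env.read_state();print({k:s[k] for k in('t','eef_pos','orientation','finger_gap')})
for n in('top','side'):
    c=env.camera(n);cv2.imwrite(f'pics/{n}0.png',c['color'][:,:,::-1]);print(n,c['mtx'],c['cam_to_world'])
E
```

```text
pics
{'t': 0.0, 'eef_pos': array([0.26752242, 0.61920986, 0.19090006]), 'orientation': array([-9.17085601e-05,  2.02492034e-01,  9.79283686e-01, -6.55414494e-04]), 'finger_gap': 0.08508531721085369}
top [[472.46914544   0.         316.54062158]
 [  0.         472.46914544 202.42689605]
 [  0.           0.           1.        ]] [[-0.02309496  0.98335502 -0.18022079  0.38182371]
 [-0.99968023 -0.02085839  0.01429568  0.09740811]
 [ 0.01029862  0.18049332  0.98352229  1.28773482]
 [ 0.          0.          0.          1.        ]]
side [[404.49049914   0.         317.43869436]
 [  0.         404.49049914 200.02253804]
 [  0.           0.           1.        ]] [[ 0.97527358  0.13661899 -0.17371443  0.41866002]
 [-0.22030398  0.53861542 -0.81324018 -0.83210539]
 [-0.01753878  0.83140164  0.55539509  0.67476886]
 [ 0.          0.          0.          1.        ]]
```

View pics/top0.png

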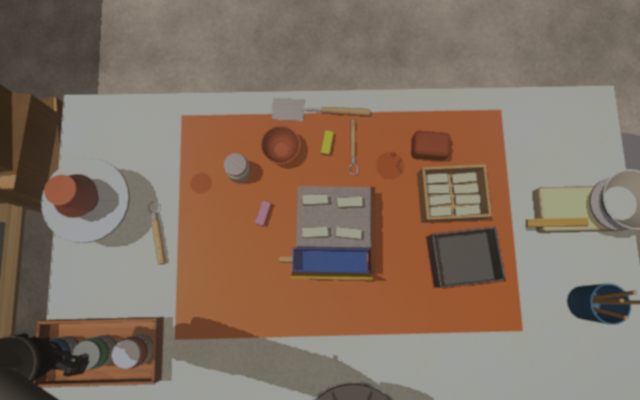

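View pics/side0.png

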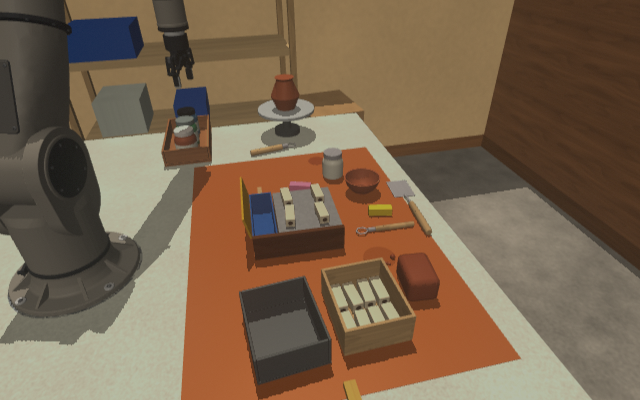

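The top view shows the board at px (297-372, 187-248), the trough below it at (292-370, 248-276) with its fin at px (286, 260), the crate around (456, 193) and the tub around (467, 258). The side view shows the lid open, leaning towards the robot. Next I'll measure these.

```bash
cat > h.py <<'E'
import numpy as np,cv2
from bench import env
def ray(c,uv,z):
    M=c['cam_to_world'];K=c['mtx'];d=np.linalg.inv(K)@[uv[0],uv[1],1];d=M[:3,:3]@(d*[1,-1,-1]);o=M[:3,3]
    return (o+d*(z-o[2])/d[2])[:3]
def proj(c,p):
    M=c['cam_to_world'];q=M[:3,:3].T@(np.array(p)-M[:3,3]);q=c['mtx']@(q*[1,-1,-1]);return q[:2]/q[2]
def blobs(c,mask,box,amin=20):
    m=np.zeros(mask.shape,np.uint8);x0,y0,x1,y1=box;m[y0:y1,x0:x1]=mask[y0:y1,x0:x1]*255
    cs,_=cv2.findContours(m,cv2.RETR_EXTERNAL,cv2.CHAIN_APPROX_NONE)
    return [k for k in cs if cv2.contourArea(k)>amin]
def show(c,box,f,name):
    x0,y0,x1,y1=box;cv2.imwrite(name,cv2.resize(c['color'][y0:y1,x0:x1,::-1],None,fx=f,fy=f,interpolation=cv2.INTER_CUBIC))
def rect(c,k,z):
    P=np.array([ray(c,p[0],z)[:2] for p in k]).astype(np.float32);r=cv2.minAreaRect(P);return np.round(r[0],4),np.round(r[1],3),round(r[2],1)
E
python3 - <<'E'
from h import *
c=env.camera('top');I=c['color'].astype(int);h=cv2.cvtColor(c['color'],cv2.COLOR_RGB2HSV)
show(c,(270,170,510,295),3.3,'pics/crop1.png')
R,G,B=I[...,0],I[...,1],I[...,2]
print('props');[print(rect(c,k,.084)) for k in blobs(c,(R>150)&(G>140)&(B>90),(296,186,374,244))]
print('blue');[print(rect(c,k,.058)) for k in blobs(c,(B>R+30),(280,240,380,285))]
print('board');[print(rect(c,k,.06)) for k in blobs(c,(abs(R-G)<40)&(R>60),(285,175,385,252),300)]
dark=(R<100)&(abs(R-B)<30)
print('tub');[print(rect(c,k,.07)) for k in blobs(c,dark,(420,220,515,295),300)]
for p in [(297,187),(372,187),(372,248),(297,248)]: print(ray(c,p,.06))
for p in [(421,167),(487,166),(491,218),(424,222)]: print('crate',ray(c,p,.07))
for p in [(430,235),(498,229),(504,281),(437,287)]: print('tub',ray(c,p,.07))
print('fin',ray(c,(286,260),.058))
for p in [(292,278),(372,279)]: print('lid',ray(c,p,.118))
E
```

```text
props
(array([0.5227, 0.0011]), array([0.058, 0.017]), 82.4)
(array([0.5271, 0.087 ]), array([0.017, 0.06 ]), 2.6)
(array([ 0.6037, -0.0046]), array([0.017, 0.058]), 1.7)
(array([0.6116, 0.085 ]), array([0.06 , 0.016]), 88.8)
blue
(array([0.4559, 0.0465]), array([0.194, 0.06 ]), 87.5)
board
(array([0.5638, 0.0361]), array([0.216, 0.173]), 88.5)
tub
(array([ 0.4541, -0.2994]), array([0.136, 0.182]), 5.0)
[0.64955548 0.13050807 0.06      ]
[ 0.64539404 -0.06897046  0.06      ]
[ 0.483334   -0.06178501  0.06      ]
[0.48766318 0.13303959 0.06      ]
crate [ 0.69496677 -0.20067539  0.07      ]
crate [ 0.69411366 -0.37735111  0.07      ]
crate [ 0.55389644 -0.37544476  0.07      ]
crate [ 0.54715596 -0.1991878   0.07      ]
tub [ 0.51282767 -0.21260138  0.07      ]
tub [ 0.52460242 -0.39113576  0.07      ]
tub [ 0.39089832 -0.39413021  0.07      ]
tub [ 0.37979217 -0.22161172  0.07      ]
fin [0.45745968 0.16201961 0.058     ]
lid [0.40968834 0.14471507 0.118     ]
lid [ 0.40279714 -0.05090625  0.118     ]
```

View pics/crop1.png

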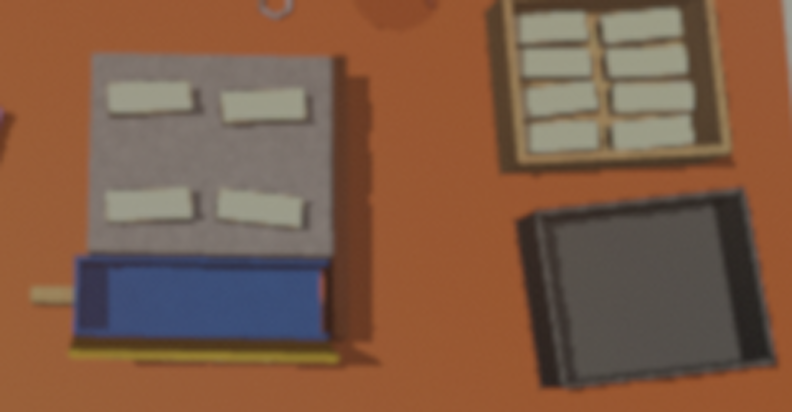

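Call:
jog_arm --pt "0.2 0.1 -0.12 0 0.1" --pt "0.2 0.2 -0.24 0 0.2" --pt "0.2 0.3 -0.36 0 0.3" --pt "0.2 0.4 -0.48 0 0.4" --pt "0.2 0.5 -0.6 0 0.48" --pt "0.2 0.6 -0.75 0 0.48" --pt "0.2 0.7 -0.9 0 0.48" --pt "0.2 0.75 -1 0 0.48" --force 40

```text
t: 1.15
eef_pos: [0.4187, 0.4179, 0.1915]
orientation: [0.0, 0.016, 1.0, -0.0]
ft_force: [-0.8, 0.3, -0.2]
finger_gap: 0.0172
gripper_force: 0.0
```

Call:
jog_arm --pt "0.2 0.15 -0.2 0 0" --pt "0.2 0.3 -0.4 0 0" --pt "0.2 0.45 -0.6 0 0" --pt "0.2 0.6 -0.8 0 0" --pt "0.2 0.75 -1 0 0" --pt "0.2 0.8 -1 0 0" --pt "0.2 0.8 -1 -0.1 0" --pt "0.2 0.8 -1 -0.2 0"

```text
t: 2.15
eef_pos: [0.5773, 0.2208, 0.151]
orientation: [-0.0, 0.015, 1.0, 0.0]
ft_force: [0.0, 0.1, 0.4]
finger_gap: 0.0172
gripper_force: 0.0
```

Call:
jog_arm --pt "0.2 0.12 -0.2 0 0" --pt "0.2 0.24 -0.4 0 0" --pt "0.2 0.36 -0.6 0 0" --pt "0.2 0.36 -0.67 0 0" --pt "0.2 0.36 -0.67 -0.15 0" --pt "0.2 0.36 -0.67 -0.25 0" --pt "0.2 0.36 -0.67 -0.25 0" --pt "0.2 0.36 -0.67 -0.25 0"

```text
t: 3.15
eef_pos: [0.65, 0.0863, 0.1023]
orientation: [0.0, 0.015, 1.0, 0.0]
ft_force: [-0.7, -0.4, 0.8]
finger_gap: 0.0173
gripper_force: 0.0
```

```bash
python3 - <<'E'
from h import *
a=env.camera('top');b=env.camera('side')
show(a,(270,150,390,290),4,'pics/a.png');show(b,(210,130,370,270),3.5,'pics/b.png')
x=cv2.imread('pics/a.png')[:480];y=cv2.imread('pics/b.png');y=cv2.resize(y,(320,280));z=np.zeros((560,800,3),np.uint8);z[:480,:480]=x;z[:280,480:800]=y;cv2.imwrite('pics/v1.png',z)
E
```

```text
(no output)
```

View pics/v1.png

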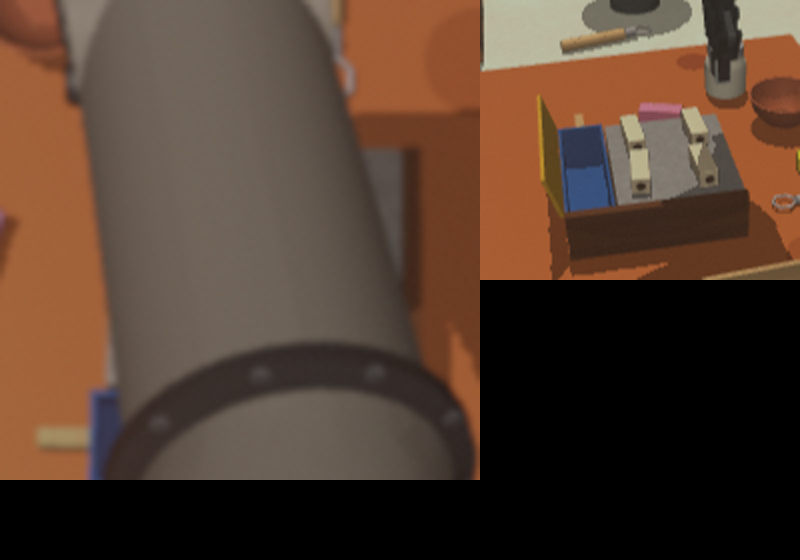

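The side inset shows the fingers at about (722, 65), just behind the back +y prop, and nothing has been disturbed. Next I lower and sweep.

Call:
jog_arm --pt "0.2 0 0 -0.19 0" --pt "0.2 0 0 -0.19 0" --pt "0.2 -0.05 0 -0.19 0" --pt "0.2 -0.12 0 -0.19 0" --pt "0.2 -0.19 0 -0.19 0" --pt "0.2 -0.26 0 -0.19 0" --pt "0.2 -0.33 0 -0.19 0" --pt "0.2 -0.4 0 -0.19 0"

```text
t: 4.25
eef_pos: [0.5687, 0.0856, 0.0637]
orientation: [0.0, 0.015, 1.0, 0.0]
ft_force: [-0.5, 0.1, -0.8]
finger_gap: 0.0173
gripper_force: 0.0
```

Call:
jog_arm --pt "0.2 -0.06 0 0 0" --pt "0.2 -0.12 0 0 0" --pt "0.2 -0.18 0 0 0" --pt "0.2 -0.23 0 0 0" --pt "0.2 -0.28 0 0 0" --pt "0.2 -0.33 0 0 0" --pt "0.2 -0.38 0 0 0" --pt "0.2 -0.38 0 0 0"

```text
t: 5.25
eef_pos: [0.493, 0.0856, 0.0636]
orientation: [-0.0, 0.015, 1.0, 0.0]
ft_force: [0.0, 0.0, 0.3]
finger_gap: 0.017
gripper_force: 0.0
```

```bash
python3 - <<'E'
from h import *
b=env.camera('side');show(b,(210,130,370,270),4,'pics/v2.png')
E
```

```text
(no output)
```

View pics/v2.png

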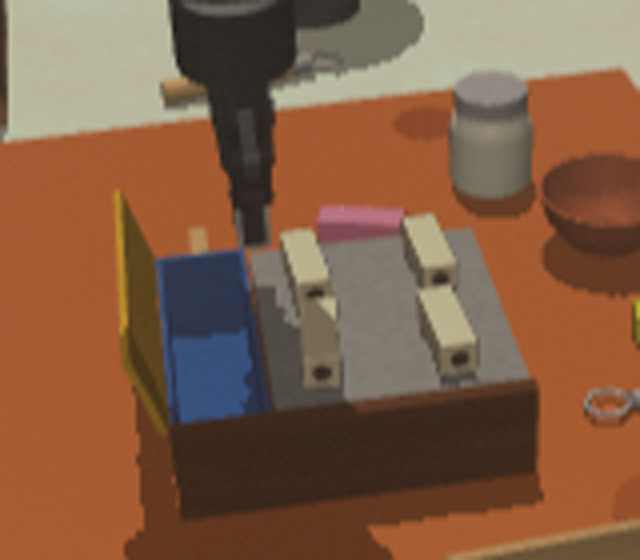

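```bash
python3 - <<'E'
from h import *
b=env.camera('side');a=env.camera('top')
s=env.read_state();print(s['eef_pos'],s['qpos'],proj(b,s['eef_pos']),proj(a,s['eef_pos']))
for p in [(.527,.087,.084),(.6116,.085,.084),(.5227,.0011,.084),(.6037,-.0046,.084)]: print(proj(b,p),proj(a,p))
I=b['color'].astype(int);m=(I.min(2)>110)&(I[...,0]>I[...,2]+15)
for k in blobs(b,m,(270,180,335,230),10): print(cv2.boundingRect(k))
show(a,(270,150,390,290),4,'pics/v3.png')
E
```

```text
[0.494063   0.08569402 0.06370621] [-0.47750047  0.31413078  0.20861647  2.11509865 -0.09702705  0.72072333
  1.3341277 ] [274.02575972 201.27263115] [315.19466559 244.99954433]
[285.48254955 193.11851427] [314.45397773 231.42951925]
[316.15619887 189.3719697 ] [314.49753908 198.97851864]
[289.09864062 211.1543875 ] [348.00575735 232.36959856]
[320.77543222 207.92238631] [349.10461546 201.25288468]
(273, 193, 12, 18)
(280, 183, 55, 46)
(290, 182, 20, 4)
```

View pics/v3.png

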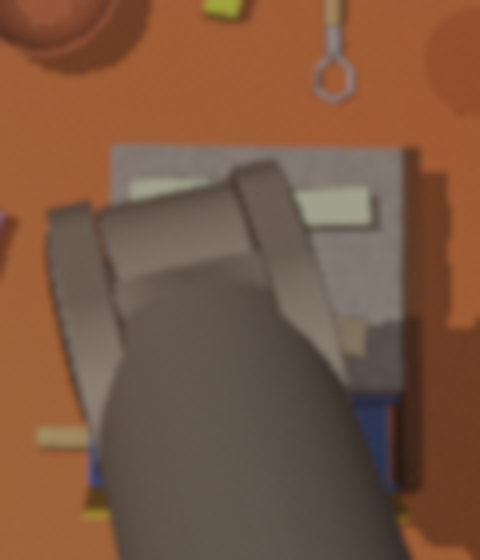

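```bash
python3 - <<'E'
from h import *
b=env.camera('side');a=env.camera('top')
for z in (.192,.205,.22): print(z,proj(b,(.2675,.6192,z)),proj(a,(.2675,.6192,z)))
print(proj(b,(.65,.0863,.1023)))
t=cv2.imread('pics/top0.png')[320:400,0:130];s=cv2.imread('pics/side0.png')[20:100,130:240]
z=np.zeros((480,1,3),np.uint8)
cv2.imwrite('pics/v4.png',np.vstack([cv2.resize(t,None,fx=3.6,fy=3.6),np.pad(cv2.resize(s,None,fx=3.6,fy=3.6),((0,0),(0,72),(0,0)))]))
E
```

```text
0.192 [186.9771212   97.72320139] [ 77.84789873 346.95502348]
0.205 [186.24620763  94.11135089] [ 74.96544246 347.6680601 ]
0.22 [185.39352164  89.89775516] [ 71.54991884 348.51296221]
[329.63976655 181.60252391]
```

View pics/v4.png

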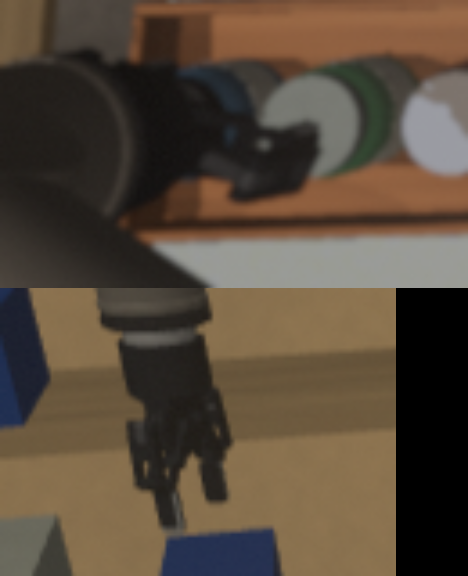

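```bash
python3 - <<'E'
from h import *
b=env.camera('side');a=env.camera('top')
def P(c):
    M=np.linalg.inv(c['cam_to_world']);return c['mtx']@np.diag([1,-1,-1])@M[:3]
for su,tu in [((178,86.7),(87,361)),((178,86.7),(85,355)),((178,86.7),(80,372))]:
    X=cv2.triangulatePoints(P(b),P(a),np.array(su,float),np.array(tu,float));print((X[:3]/X[3]).T)
I=b['color'];d=(I.max(2)<70)
x=I[180:204,262:286].max(2);print(x[:, ::2])
E
```

```text
[[0.24715258 0.57232856 0.24738021]]
[[0.25390104 0.57676337 0.24631674]]
[[0.23328131 0.5896434  0.24211835]]
[[164 164 165  73  44  47  47  49 109 164 164 164]
 [165 165 164  94  49  45  46  72 149 164 164 165]
 [164 165 164 113  67  45  47  84 164 164 165 165]
 [165 165 164 128  78  46  47  77 164 164 165 163]
 [164 164 165 144  85  47  47  71 164 164 164 164]
 [165 164 163 161  93  47  46  68 165 164 164 163]
 [164 164 165 162  93  47  45  66 164 164 164 164]
 [164 164 165 163  94  46  47  59 164 154 170 174]
 [164 164 164 162  93  46  46  59 156 163 180 184]
 [164 164 164 163  93  46  47  54 147 162 185 185]
 [164 164 165 165  94  46  49  60 147 123 185 185]
 [165 164 164 152  97  74  90 104 156 113 184 184]
 [143 133 128 107 101 128 131 133 149 109 184 185]
 [ 93  92  98  91 118 151 138 133 128 104 185 184]
 [ 84  77  77  77 119 145 129 129 127 108 185 184]
 [ 76  76  77  76 113 138 130 130 128 111 161 185]
 [ 77  76  77  75  98 122 128 129 128 121 117 185]
 [ 77  77  77  76  94 126 127 128 128 125  99 184]
 [ 76  77  76  76  97 138 126 127 128 125  98 185]
 [ 76  77  76  76  94 136 126 129 130 126  93 184]
 [ 75  77  76  77  79 121 129 131 130 129  88 169]
 [ 77  77  78  77  71 105 109 111 113 128  85 137]
 [ 77  76  77  78  71  92  81  80  83 128 105 124]
 [ 76  77  76  77  72  70  81  82  84 128 123 118]]
```

Triangulating the tips puts them about 35-40 mm above the reported TCP, both here and at the start, so the first sweep passed over the props. I'll go back and lower further, checking with the side camera.

Call:
jog_arm --pt "0.2 0.2 0 0 0" --pt "0.2 0.4 0 0 0" --pt "0.2 0.6 0 0 0" --pt "0.2 0.77 0 0 0" --pt "0.2 0.77 0 0 0" --pt "0.2 0.77 0 -0.07 0" --pt "0.2 0.77 0 -0.13 0" --pt "0.2 0.77 0 -0.13 0"

```text
t: 6.6
eef_pos: [0.6463, 0.0856, 0.0362]
orientation: [-0.001, 0.015, 1.0, -0.0]
ft_force: [-0.2, -0.2, 0.3]
finger_gap: 0.0173
gripper_force: 0.0
```

```bash
python3 - <<'E'
from h import *
b=env.camera('side');s=env.read_state();p=s['eef_pos'];print(p,s['ft_force'],proj(b,p))
for dz in (0.02,.03,.04): print(dz,proj(b,p+[0,0,dz]))
show(b,(270,140,380,230),6,'pics/v5.png')
E
```

```text
[0.64691249 0.08559855 0.03698389] [ 0.01605352 -0.36677989 -0.15327509] [328.65640572 201.71911898]
0.02 [328.64110107 195.77884858]
0.03 [328.63333527 192.76466635]
0.04 [328.6254923  189.72053591]
```

View pics/v5.png

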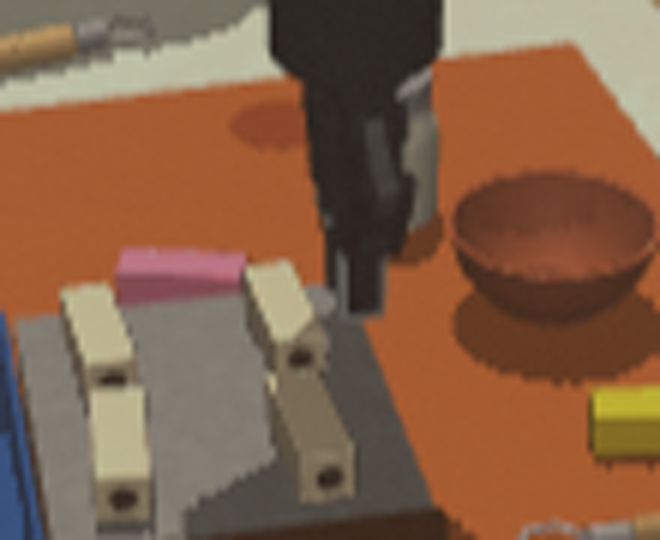

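The tips are at px (330, 192), about 75 mm high and just behind the prop. I'll lower 6 mm more and sweep.

Call:
jog_arm --pt "0.2 0 0 -0.03 0" --pt "0.2 -0.06 0 -0.03 0" --pt "0.2 -0.12 0 -0.03 0" --pt "0.2 -0.18 0 -0.03 0" --pt "0.2 -0.24 0 -0.03 0" --pt "0.2 -0.3 0 -0.03 0" --pt "0.2 -0.36 0 -0.03 0" --pt "0.2 -0.42 0 -0.03 0"

```text
t: 7.65
eef_pos: [0.563, 0.0856, 0.0317]
orientation: [0.0, 0.015, 1.0, 0.0]
ft_force: [0.0, 1.2, 0.2]
finger_gap: 0.017
gripper_force: 0.4
```

Call:
jog_arm --pt "0.2 -0.06 0 0 0" --pt "0.2 -0.12 0 0 0" --pt "0.2 -0.18 0 0 0" --pt "0.2 -0.23 0 0 0" --pt "0.2 -0.28 0 0 0" --pt "0.2 -0.33 0 0 0" --pt "0.2 -0.37 0 0 0" --pt "0.2 -0.37 0 0 0"

```text
t: 8.65
eef_pos: [0.4892, 0.0856, 0.0316]
orientation: [-0.0, 0.015, 1.0, -0.0]
ft_force: [-0.3, -0.8, -0.0]
finger_gap: 0.0168
gripper_force: 0.0
```

```bash
python3 - <<'E'
from h import *
b=env.camera('side');s=env.read_state();p=s['eef_pos'];print(p,s['ft_force'],proj(b,p))
show(b,(230,140,350,240),6,'pics/v6.png')
E
```

```text
[0.48976148 0.08567705 0.03171505] [ 0.64756302 -0.35054466  0.24862732] [273.37145509 211.1111447 ]
```

View pics/v6.png

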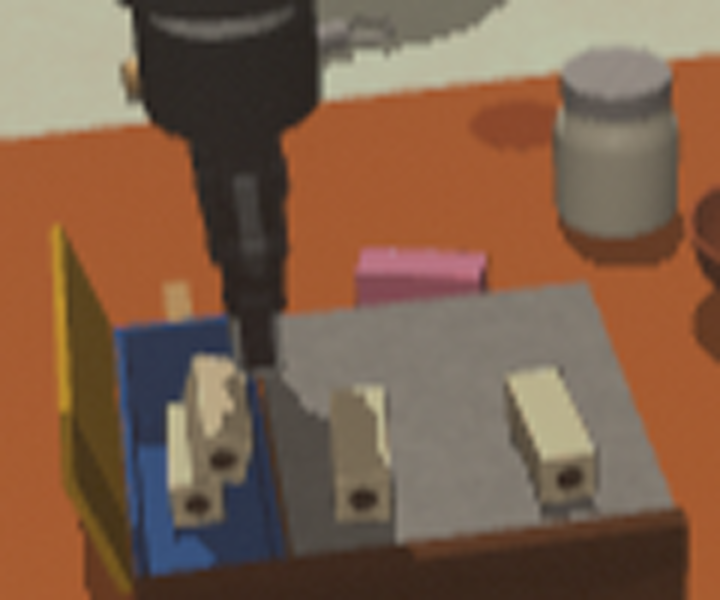

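Both props of the +y column are in the trough: one flat at px (262, 218), the other leaning on the board wall at (265, 208). Now the front -y prop, approached low between the rows.

Call:
jog_arm --pt "0.2 0.17 0 0 0" --pt "0.2 0.34 0 0 0" --pt "0.2 0.34 -0.15 0 0" --pt "0.2 0.34 -0.3 0 0" --pt "0.2 0.34 -0.42 0 0" --pt "0.2 0.34 -0.42 0 0" --pt "0.2 0.28 -0.42 0 0" --pt "0.2 0.22 -0.42 0 0"

```text
t: 9.7
eef_pos: [0.5327, 0.0025, 0.0314]
orientation: [-0.0, 0.015, 1.0, 0.0]
ft_force: [0.1, -0.6, 0.6]
finger_gap: 0.017
gripper_force: 0.2
```

Call:
jog_arm --pt "0.2 -0.04 0 0 0" --pt "0.2 -0.08 0 0 0" --pt "0.2 -0.12 0 0 0" --pt "0.2 -0.16 0 0 0" --pt "0.2 -0.2 0 0 0" --pt "0.2 -0.23 0 0 0" --pt "0.2 -0.24 0 0 0" --pt "0.2 -0.24 0 0 0"

```text
t: 10.7
eef_pos: [0.4858, 0.0016, 0.0317]
orientation: [0.0, 0.015, 1.0, 0.0]
ft_force: [0.5, -0.9, 0.2]
finger_gap: 0.0171
gripper_force: 0.0
```

```bash
python3 - <<'E'
from h import *
b=env.camera('side');s=env.read_state();p=s['eef_pos'];print(p,s['ft_force'])
I=b['color'].astype(int);R,G,B=I[...,0],I[...,1],I[...,2]
m=(R>B+12)&(B>70)&(R-G<35)&(G>95)
for y in range(186,240,1): print(y,''.join('#' if m[y,x] else ('b' if B[y,x]>R[y,x]+20 else ('y' if R[y,x]>B[y,x]+60 and G[y,x]>B[y,x]+45 else ('k' if I[y,x].max()<60 else '.'))) for x in range(238,335)))
E
```

```text
[0.48592263 0.0016306  0.03165283] [0.63902758 0.89382667 0.49117677]
186 yyy........................kkkkkkkkk.kkkkkk......................................................
187 yyy..................yy....kkkkkkk....kkkkk...........................................####.......
188 yyy................yyyyy...kkkkkkk....kkkkk..................................#############.......
189 yyy.................yyyy...kkkkkkk....kkkkk.......................#########################......
190 yyy.................yyyy....kkkkkkk...kkkkk..............##################################......
191 yyy.................yyyy....kkkkkkk...kkkk.........#########################################.....
192 .yy.................yy##....kkkkkkk...kkkkk.################################################.....
193 .yy.................###...bbkkkkkkk...kkkkk#################################################.....
194 .yy..............bbbbbbbbbbbkkkkkkk....kkkk.#################################################....
195 .yyy.......bbbbbbbbbbbbbbbbb.kkkkkk....kkkk.#################################################....
196 .yyy..
[... 3777 characters left out ...]
yyy..bbbbbbbbbbb#########...kkk................................k.k.k.kkk...kk..kkkkkkkkk
234 ..........yy..bbbbbbbbbbb####.......................................kk..k.k.kk.kk.kkkkkkkkkkkkkkk
235 ..........yyy..b.b...................................k.......kk.kkkkkkkkkkkkkkkkkkkkkkkkkkkkkkkkk
236 ...........yy......................................k.kkkkkkkkkkkkkkkkkkkkkkkkkkkkkkkkkkkkkkkkkkkk
237 ............yy..........................k..kk.kk..kkkk.kkkkkkkkkkkkkkkkkkkkkkkkkkkkk.kkkkkkkkkk..
238 ..............................k....k......kkk.kkkkkkkkkkkkkkkkkkkkkkkkkkkkkkkkkkkkkkkkkk.kkkkk...
239 ...........................k...k..kkkkkkkk.kkkkkkkkkkkkkkkkkkkkkkkkkkkkkkkk.kkkk.k....kkkk.......
```

The third prop lies flat in the trough around px (268, 230), and the left-over prop is still on the board around (325, 210). For the lid, the finger needs to be at x≈0.385, which is inside the minimum reach. So I'll open the gripper across x and hook the lid with the rear finger.

Call:
jog_arm --pt "0.2 0.05 0 0.2 0" --pt "0.3 0.05 0 0.4 0" --pt "0.5 0 0.1 0.5 -0.2" --pt "0.7 -0.1 0.2 0.5 -0.4" --pt "1 -0.2 0.29 0.5 -0.6" --pt "1 -0.27 0.29 0.5 -0.8" --pt "1 -0.27 0.29 0.5 -1" --pt "1 -0.27 0.29 0.5 -1"

```text
t: 11.75
eef_pos: [0.4319, 0.0597, 0.1317]
orientation: [0.0, 0.396, 0.918, 0.0]
ft_force: [0.3, -0.4, -0.5]
finger_gap: 0.0851
gripper_force: 0.0
```

Call:
jog_arm --pt "1 0 0 0 -0.2" --pt "1 0 0 0 -0.4" --pt "1 0 0 0 -0.6" --pt "1 0 0 0 -0.8" --pt "1 0 0 0 -1" --pt "1 0 0 -0.15 -1" --pt "1 0 0 -0.3 -1" --pt "1 0 0 -0.3 -1"

```text
t: 12.75
eef_pos: [0.4306, 0.059, 0.0703]
orientation: [-0.001, 0.717, 0.697, -0.002]
ft_force: [0.8, -0.6, 1.2]
finger_gap: 0.0852
gripper_force: 0.0
```

```bash
cat >> h.py <<'E'
def asc(b,x0,y0,x1,y1):
    I=b['color'].astype(int);R,G,B=I[...,0],I[...,1],I[...,2]
    m=(R>B+12)&(B>70)&(R-G<35)&(G>95)
    for y in range(y0,y1): print(y,''.join('#' if m[y,x] else ('b' if B[y,x]>R[y,x]+20 else ('y' if R[y,x]>B[y,x]+60 and G[y,x]>B[y,x]+45 else ('k' if I[y,x].max()<60 else ('o' if R[y,x]>G[y,x]*1.6 else '.')))) for x in range(x0,x1)))
E
python3 - <<'E'
from h import *
b=env.camera('side');s=env.read_state();p=s['eef_pos'];print(p,s['qpos'].round(2),s['orientation'])
asc(b,225,165,300,240)
E
```

```text
[0.43142458 0.0592166  0.07145598] [-0.6   0.21  0.35  2.25 -0.11  0.7  -0.2 ] [-2.34652901e-04  7.17173729e-01  6.96893731e-01 -9.56359141e-04]
165 ooooookkkkkkkkkkkkkkkkkkkkkkkkkkkkkkkkkooooooo.kkkkoooooooooooooooooooooooo
166 ooooookkkkkkkkkkkkkkkkkkkkkkkkkkkkkkkkk.oooooookkkkoooooooooooooooooooooooo
167 ooooo.kkkkkkkkkkkkkkkkkkkkkkkkkkkkkkkkkk.ooooookkkk.ooooooooooooooooooooooo
168 oooookkkkkkkkkkkkkkkkkkkkkkkkkkkkkkkkkkkk.oooookkkk.ooooooooooooooooooooooo
169 oooo.kkkkkkkkkkkkkkkkkkkkkkkkkkkkkkkkkkkkkkoo..kkkk.ooooooooooooooooooooooo
170 ooookkkkkkkkkkkkkkkkkkkkkkkkk.oo.kkkkkkkkkkkkkkkkkkkooooooooooooooooooooooo
171 ooo.kkkkkkkk..kkkkkkkkkkkkkk.oooookkkkkkkkkkkkkkkkkk.oooooooooooooooooooooo
172 oo.kkkkkkkkkooookk...ooooooooooooookkkkkkkkkkkkkkkkk.oooooooooooooooooooooo
173 o.kkkkkkkkk.oooooooooooooooooooooooookkkkkkkkkkkkkkk.oooooooooooooooooooooo
174 .kkkkkkkkk.ooooooooooooooooooooooooooo.kkkkkkkkkkk..ooooooooooooooooooooooo
175 kkkkkkkkk.ooooooooooooooooooooooooooooookkkkkkk.ooooooooooooooooooooooooooo
176 kkkkkkkk.oooooooooooooooooooooooooooooookkkkkk.oooooooooooooooooooooooo
[... 4344 characters left out ...]
ooooooyyy...bbbbbbbbbbb#########bbbbb..##########...........
232 ooooooooooooooooooooo.yy....bbbbbbbbbb#########bbbkb..##.............o.....
233 ooooooooooooooooooooooyyy...bbbbbbbbbb####.................................
234 oooooooooooooooooooooooyy...bbbbbbbbbb.....................................
235 oooooooooooooooooooooooyyy...kbbb........................................k.
236 ooooooooooooooooooooooo.yy..k........................................k..k..
237 oooooooooooooooooooooooo.yy............................k..k..k....k....kkkk
238 oooooooooooooooooooooooooy.o.............................kk.kkkkkkkkkkkkk.k
239 oooooooooooooooooooooooooooo....k.k...kkk...k...k.k.k.kkkkkkkkkkkkkkkkkkkkk
```

The fingers straddle the lid: rear finger tip at px (230, 194), lid at column 239, front finger at (268, 190). I'll lower 30 mm and push +x.

Call:
jog_arm --pt "1 0 0 -0.15 0" --pt "1 0.03 0 -0.15 0" --pt "1 0.07 0 -0.15 0" --pt "1 0.11 0 -0.15 0" --pt "1 0.15 0 -0.15 0" --pt "1 0.19 0 -0.15 0" --pt "1 0.23 0 -0.14 0" --pt "1 0.27 0 -0.12 0"

```text
t: 13.8
eef_pos: [0.4862, 0.0596, 0.0477]
orientation: [-0.0, 0.718, 0.696, -0.0]
ft_force: [-0.1, -0.5, 0.0]
finger_gap: 0.0852
gripper_force: 0.0
```

Call:
jog_arm --pt "1 0.03 0 0.02 0" --pt "1 0.06 0 0.06 0" --pt "1 0.06 0 0.2 0" --pt "1 0.06 0 0.3 0" --pt "1 0.2 -0.1 0.3 -0.2" --pt "1 0.35 -0.2 0.3 -0.2" --pt "1 0.5 -0.25 0.3 -0.2" --pt "1 0.61 -0.27 0.3 -0.2"

```text
t: 14.8
eef_pos: [0.609, 0.0047, 0.1081]
orientation: [0.0, 0.771, 0.637, 0.0]
ft_force: [0.2, 1.0, 0.0]
finger_gap: 0.0854
gripper_force: 0.0
```

```bash
python3 - <<'E'
from h import *
b=env.camera('side');s=env.read_state();p=s['eef_pos'];print(p,s['qpos'].round(2),s['orientation'])
asc(b,235,170,340,238)
a=env.camera('top')
I=a['color'].astype(int)
print([ (rect(a,k,.063)) for k in blobs(a,(I[...,0]>I[...,2]+60)&(I[...,1]>I[...,2]+45),(270,235,390,290))])
E
```

```text
[0.61111718 0.00461874 0.10815664] [-0.43  0.43  0.4   1.85 -0.21  0.9  -0.11] [7.79171621e-04 7.70525209e-01 6.37408858e-01 4.93984336e-04]
170 ooooooooooooooooooooooooooooooooooooooooooooooooooooooooooooooookkk...ooooooooooooooooo..###############.
171 ooooooooooooooooooooooooooooooooooooooooooooooooooooooooooooooookkk...ooooooooooooooooo..###############.
172 oooooooooooooooooooooooooooooooooooooooooooooooooooooooooooooooo.kk...ooooooooooooooooo..###############.
173 oooooooooooooooooooooooooooooooooooooooooooooooooooooooooooooooo.kk...ooooooooooooooooo..###############.
174 oooooooooooooooooooooooooooooooooooooooooooooooooooooooooooooooo.kk...oooooooooooooooooo.###############.
175 oooooooooooooooooooooooooooooooooooooooooooooooooooooooooooooooo.kk...oooooooooooooooooo.###############.
176 oooooooooooooooooooooooooooooooooooooooooooooooooooooooooooooooo.kk...oooooooooooooooooo..##############.
177 oooooooooooooooooooooooooooooooooooooooooooooooooooooooooooooooo.kk...ooooooooooooooooooo..#############.
178 oooooooooooooooooooooooooooooooooooooooooooooooooooooooooooooooookk...ooooo
[... 5875 characters left out ...]
oooooooyyyyyyyyyyyyyyyyyyyyyyyyy..##...............................................k..kkkk.kkkk
233 oooooooooooooooooyyyyyyyyyyyyyyyyyyyyyyy............................................kk.k.kkk.k.kkkkkkkkkk
234 oooooooooooooooooyyyyyyyyyyyyyyyy.............................................k.kk..kkkkk.kkkkkkkkkkkkkkk
235 ooooooooooooooooo.yyyyyyy.........o..................................k.....k.k.k.kkkkkkkkkkkkkkkkkkkkkkk.
236 ooooooooooooooooo............o.....................................k..kkk.kkkkkkkkkkkkkkkkkkkk.kkkkkk....
237 oooooooooooooooooo.....................................k......k.kkkk..kkkkkkkkk.kkkkkkkkk.kkkkkkk.k......
[(array([0.4582, 0.1001]), array([0.1 , 0.06]), 86.9)]
```

The lid is shut. Next I grip the left-over prop at (0.604, -0.005).

Call:
jog_arm --pt "1 -0.03 -0.05 0 0.2" --pt "1 -0.03 -0.05 -0.15 0.25" --pt "1 -0.03 -0.05 -0.3 0.25" --pt "1 -0.03 -0.05 -0.38 0.25" --pt "0.2 -0.03 -0.05 -0.38 0.25" --pt "0.1 -0.03 -0.05 -0.38 0.25" --pt "0.1 -0.03 -0.05 -0.38 0.25" --pt "0.1 -0.03 -0.05 -0.38 0.25" --force 40

```text
t: 15.9
eef_pos: [0.6023, -0.0043, 0.0326]
orientation: [0.0, 0.704, 0.71, 0.001]
ft_force: [-0.1, 0.7, 7.6]
finger_gap: 0.0229
gripper_force: 39.2
```

```bash
python3 - <<'E'
from h import *
b=env.camera('side');s=env.read_state();print(s['eef_pos'],s['finger_gap'],s['gripper_force'],s['ft_force'])
import numpy as np
for a_ in (0,.1,.2):
    for y in (-.1,.1):
        X=-.031+.061*np.cos(a_);z=.061+.061*np.sin(a_);print(a_,y,proj(b,(.455+X+.03*y,.045+y-.03*X,z)))
asc(b,285,165,345,225)
E
```

```text
[ 0.60230666 -0.00424999  0.03259216] 0.02260732160354325 39.24847662448883 [-1.57883374 -0.60098008  6.35733212]
0 -0.1 [276.9280511  234.40129581]
0 0.1 [269.23368999 191.21052243]
0.1 -0.1 [276.61867332 232.44632649]
0.1 0.1 [268.94553649 189.40594915]
0.2 -0.1 [276.05844795 230.53063014]
0.2 0.1 [268.44230368 187.63377816]
165 ooooooooooooooooooookkkkkkkkkkkkkkkkkkkkkkkkkkkkkkk#####..oo
166 ooooooooooooooooooo.kkkkkkkkkkkkkkkkkkkkkkkkkkkkkkk#####..oo
167 ooooooooooooooooooookkkkkkkkkkkkkkkkkkkkkkkkkkkkkkk####...oo
168 ooooooooooooooooooookkkkkkkkkkkkkkkkkkkkkkkkkkkkkkk####...oo
169 ooooooooooooooooooookkkkkkkkkkkkkkkkkkkkkkkkkkkkkkk####...oo
170 ooooooooooooooooooookkkkkkkkkkkkkkkkkkkkkkkkkkkkkkk.###...oo
171 ooooooooooooooooooookkkkkkkkkkkkkkkkkkkkkkkkkkkkkkk.###...oo
172 ooooooooooooooooooookkkkkkkkkkkkkkkkkkkkkkkkkkkkkkkk.##...oo
173 oooooooooooooooooookkkkkkkkkkkkkkkkkkkkkkkkkkkkkkkkk......oo
174 oooooooooooooooooookkkkkkkkkkkkkkkkkkkkkkkkkkkkkkkkkk.......
175 ooooooooooooooooookkkkkkkkkkkkkkkkkkkkkkkkkkkkkkkkkkk.......
176 ooooooooooooooooookkkkkkkkkkkkkkkkkkkkkkkkkkkkkkkkkk
[... 2428 characters left out ...]
#####################...####################oooooo
215 ###############################...####################oooooo
216 #############################.....#########...########.ooooo
217 #############################......###...##...###......ooooo
218 ###########################........##.....#....#.......ooooo
219 ###########################........##.kkk.#.............oooo
220 ###########################........##.kk..#.............oooo
221 #####################...###........##....##..............ooo
222 ####################...............####..................ooo
223 ##################...................##..................ooo
224 #################.........................................oo
```

The prop is gripped (gap 23 mm, 39 N). Now carry it to the crate centre (0.622, -0.288).

Call:
jog_arm --pt "0.1 0 0 0.15 0" --pt "0.1 0 0 0.3 0" --pt "0.1 0.03 -0.15 0.3 0" --pt "0.1 0.06 -0.32 0.3 0" --pt "0.1 0.1 -0.5 0.3 0" --pt "0.1 0.1 -0.68 0.3 0" --pt "0.1 0.1 -0.85 0.3 0" --pt "0.1 0.1 -1 0.3 0"

```text
t: 16.95
eef_pos: [0.6216, -0.2058, 0.092]
orientation: [0.0, 0.704, 0.71, 0.0]
ft_force: [-0.1, -0.4, -0.7]
finger_gap: 0.0228
gripper_force: 39.9
```

Call:
jog_arm --pt "0.1 0 -0.14 0 0" --pt "0.1 0 -0.28 0 0" --pt "0.1 0 -0.42 0 0" --pt "0.1 0 -0.42 -0.05 0" --pt "0.1 0 -0.42 -0.17 0" --pt "0.1 0 -0.42 -0.29 0" --pt "0.1 0 -0.42 -0.37 0" --pt "0.1 0 -0.42 -0.42 0"

```text
t: 17.95
eef_pos: [0.6217, -0.2879, 0.0069]
orientation: [-0.0, 0.704, 0.71, -0.0]
ft_force: [-0.0, 0.4, 0.7]
finger_gap: 0.023
gripper_force: 39.9
```

```bash
python3 - <<'E'
from h import *
b=env.camera('side');s=env.read_state();print(s['eef_pos'],s['finger_gap'],s['gripper_force'],s['ft_force'])
asc(b,315,245,420,350)
E
```

```text
[ 0.62121481 -0.28777647  0.00596958] 0.022972449191096304 39.89672541618347 [-0.7517535   0.85436551 -2.5398814 ]
245 .................kkkkkk......okkkkkkkkkkkkkkkkkkkkkkkkkkkkkkkkkkkkkkkkkoooooooooooooooooooooooooooooooooo
246 ...............k.kk..........okkkkkkkkkkkkkkkkkkkkkkkkkkkkkkkkkkkkkkkk.oooooooooooooooooooooooooooooooooo
247 .............k.k.k...........okkkkkkkkkkkkkkkkkkkkkkkkkkkkkkkkkkkkkkkk.oooooooooooooooooooooooooooooooooo
248 ......k..k..k.k..........oooookkkkkkkkkkkkkkkkkkkkkkkkkkkkkkkkkkkkkkkk.oooooooooooooooooooooooooooooooooo
249 ......k.........o.ooooooooooookkkkkkkkkkkkkkkkkkkkkkkkkkkkkkkkkkkkkkkk.oooooooooooooooooooooooooooooooooo
250 k..........oooooooooooooooooookkkkkkkkkkkkkkkkkkkkkkkkkkkkkkkkkkkkkkkkooooooooooooooooooooooooooooooooooo
251 ...oooooooooooooooooooooooooookkkkkkkkkkkkkkkkkkkkkkkkkkkkkkkkkkkkkkkkooooooooooooooooooooooooooooooooooo
252 ooooooooooooooooooooooooooooookkkkkkkkkkkkkkkkkkkkkkkkkkkkkkkkkkkkkkkkooooooooooooooooooooooooooooooooooo
253 ooooooooooooooooooooooooooooookkkkkkkkkkkkkkkkkkkkkkkkkkkkkkkkkkkkkkkkoooooo.oooooooooooooooooooooooo
[... 9864 characters left out ...]
....................ooooooooooooooyooooy
344 ..kkkkkkkkkkkk..oyyyooooo.......................................................oooooooooooooooooooyoyoyo
345 kkkkkkkkkkkkkkk.oyyyyoooo..................................................oooooooooooooooooooooooooyoooo
346 kkkkkkkkkkkkkkk.oyyyyooooo..............................................ooooooooooooooooooooooooooooyyooo
347 kkkkkkkkkkkkkkk.oyyyyyoooo........................................oooooooooooooooooooooooooooooooooooyooo
348 kkkkkkkkkkkkkkk.oyyoyyooooo....................................ooooooooooooooooooooooooooooooooooooooyyyo
349 kkkkkkkkkkkkkkk.oyyyoyyoooo.................................ooooooooooooooooooooooooooooooooooooooooooyoo
```

The prop sits about 3 mm above the crate's layer. I'll release it and travel to the fin at (0.458, 0.165).

Call:
jog_arm --pt "0.1 0 0 -0.012 0" --pt "0.42 0 0 -0.012 0" --pt "0.42 0 0 -0.012 0" --pt "0.42 0 0 0.3 0" --pt "0.42 0 0 0.6 0" --pt "0.42 -0.02 0.15 0.6 0" --pt "0.42 -0.1 0.4 0.6 0" --pt "0.42 -0.2 0.6 0.6 0"

```text
t: 19.0
eef_pos: [0.5815, -0.1665, 0.1281]
orientation: [0.0, 0.704, 0.71, 0.0]
ft_force: [-0.2, -1.1, 0.3]
finger_gap: 0.0359
gripper_force: 0.0
```

Call:
jog_arm --pt "0.42 -0.06 0.22 0 0" --pt "0.42 -0.12 0.44 0 0" --pt "0.42 -0.18 0.66 0 0" --pt "0.42 -0.24 0.88 0 0" --pt "0.42 -0.3 1 0 0" --pt "0.42 -0.36 1 0 0" --pt "0.42 -0.42 1 0 0" --pt "0.42 -0.42 1 0 0"

```text
t: 20.0
eef_pos: [0.4971, 0.0307, 0.1279]
orientation: [-0.0, 0.705, 0.71, 0.0]
ft_force: [-0.4, 0.1, -0.5]
finger_gap: 0.0361
gripper_force: 0.0
```

Call:
jog_arm --pt "0.42 -0.06 0.22 0 0" --pt "0.42 -0.12 0.44 0 0" --pt "0.42 -0.18 0.66 0 0" --pt "0.42 -0.2 0.68 0 0" --pt "0.42 -0.2 0.68 -0.2 0" --pt "0.42 -0.2 0.68 -0.35 0" --pt "0.42 -0.2 0.68 -0.35 0" --pt "0.42 -0.2 0.68 -0.35 0"

```text
t: 21.0
eef_pos: [0.4586, 0.1671, 0.0585]
orientation: [0.0, 0.705, 0.71, 0.0]
ft_force: [-0.1, -0.5, 0.3]
finger_gap: 0.0357
gripper_force: 0.0
```

```bash
python3 - <<'E'
from h import *
b=env.camera('side');s=env.read_state();print(s['eef_pos'],s['finger_gap'],s['qpos'].round(2),s['orientation'])
asc(b,235,150,290,215)
I=b['color'].astype(int);R,G,B=I[...,0],I[...,1],I[...,2]
for y in range(268,325,2): print(''.join('#' if R[y,x]>B[y,x]+12 and B[y,x]>105 and G[y,x]>120 else '.' for x in range(325,405)))
E
```

```text
[0.4587208  0.16744702 0.0587956 ] 0.03559133030962853 [-0.69  0.3   0.24  2.15 -0.11  0.7  -0.37] [2.30436153e-04 7.04463118e-01 7.09740157e-01 7.56402874e-04]
150 .k.####kkkkkkkkkkkkkkkkkkkkkkk.#....kkkkkk...##########
151 .k.#####kkkkkkkkkkkkkkkkkkkkk.......kkkkkk.############
152 ..#######kkkkkkkkkkkkkkkkkkkk......kkkkkk.#############
153 k.#######.kkkkkkkkkkkkkkkkkkk..####kkkkkk##############
154 kk.#######kkkkkkkkkkkkkkkkkkk.####.kkkkkk##############
155 kk.#######kkkkkkkk........kkkk####.kkkkk.##############
156 kkk.######kkkkk....######.kkkk####kkkkkk.###########...
157 kkkk#####.kkkkk###########kkkk.##.kkkkkk.###....ooooooo
158 kkkk.####.kkkk.###########.kkkk.kkkkkkk..oooooooooooooo
159 kkkkk.###.kkkk.###########.kkkkkkkkkkkk.ooooooooooooooo
160 kkkkkk###kkkkk.####....ooookkkkkkkkkkkkoooooooooooooooo
161 .kkkkkkk.kkkkk.oooooooooooo.kkkkkkkkkk.oooooooooooooooo
162 .kkkkkkkkkkkkkooooooooooooo.kkkkkkk...ooooooooooooooooo
163 o.kkkkkkkkkkkkooooooooooooo.kkkkk.ooooooooooooooooooooo
164 ookkkkkkkkkkkkooooooooooooo.kkkkkoooooooooooooooooooooo
165 oo.kkkkkkkkkkkooooooooooooo.k.kk.oo
[... 4609 characters left out ...]
........###################...############..........
......................##......###....##.........########...############.........
................#########.....###...............#########...############........
................##########.....###..............##########...#############......
.................##########....####.............###########....###########......
..................##########....#####...........############....#######.........
..................###########....#####....###...############....................
...................###########....############...#####..........................
....................###########...###########...................................
```

The prop rests in the crate, and the fin at px (259, 188) lies between the fingers. I'll lower, grip, and draw it out along the board.

Call:
jog_arm --pt "0.42 0 0 -0.15 0" --pt "0.42 0 0 -0.27 0" --pt "0.42 0 0 -0.27 0" --pt "0 0 0 -0.27 0" --pt "0 0 0 -0.27 0" --pt "0 0 0 -0.27 0" --pt "0 0 0 -0.27 0" --pt "0 0 0 -0.27 0" --force 60

```text
t: 22.05
eef_pos: [0.4587, 0.168, 0.0052]
orientation: [0.0, 0.704, 0.71, 0.001]
ft_force: [-0.7, -0.8, 7.8]
finger_gap: 0.0098
gripper_force: 58.4
```

Call:
jog_arm --pt "0 0.001 0.05 0 0" --pt "0 0.006 0.2 0 0" --pt "0 0.01 0.35 0 0" --pt "0 0.015 0.5 0 0" --pt "0 0.019 0.65 0 0" --pt "0 0.024 0.8 0 0" --pt "0 0.028 0.92 0 0" --pt "0 0.029 0.97 0 0"

```text
t: 23.05
eef_pos: [0.464, 0.3629, 0.0051]
orientation: [0.0, 0.704, 0.71, 0.001]
ft_force: [-1.0, -6.5, 9.7]
finger_gap: 0.0104
gripper_force: 59.2
```

```bash
python3 - <<'E'
from h import *
a=env.camera('top');b=env.camera('side');s=env.read_state();print(s['eef_pos'],s['finger_gap'],s['gripper_force'],s['ft_force'])
I=a['color'].astype(int);R,G,B=I[...,0],I[...,1],I[...,2]
for k in blobs(a,(R>B+60)&(G>B+45),(180,235,390,290)): print('lid top',rect(a,k,.063),cv2.boundingRect(k))
for n,(z) in (('side',.063),):
    I=b['color'].astype(int);R,G,B=I[...,0],I[...,1],I[...,2]
    for k in blobs(b,(R>B+60)&(G>B+45)&(R<G*1.45),(200,140,300,240)): print('lid side',rect(b,k,z),cv2.boundingRect(k))
asc(b,215,150,300,210)
E
```

```text
[0.46414339 0.36364497 0.00524741] 0.01034433776580813 58.50971460342407 [0.14100732 3.24318637 3.90027231]
lid top (array([0.4657, 0.2413]), array([0.059, 0.201]), 0.2) (216, 245, 79, 25)
lid side (array([0.4643, 0.2502]), array([0.058, 0.221]), 0.4) (246, 157, 26, 37)
150 ##########################.kkkkkkkkk.#y#.kkkk.....#...............###################
151 ###########################.kk.kkkkk.y..kkkkk................########################
152 ################################.kkkk###k.kk............#############################
153 #################################kk........kk......##################################
154 #################################kk........kk..######################################
155 #################################.k........kk###################################.....
156 #################################.k...##...kk###########################.....oooooooo
157 ##################################kk..#y#..kk###################....ooooooooooooooooo
158 ##################################kk..yyy....##########.....ooooooooooooooooooooooooo
159 ###############
[... 3870 characters left out ...]
ooooooooooooooooooooo.bbbbbbbb##.kk.##.bbbb.##########################
203 oooooooooooooooooooooooooooooooooooo.bbbbbbbb##....##.bbbb.##########################
204 oooooooooooooooooooooooooooooooooooo.bbbbbbbb.###.#...bbbb.##########################
205 oooooooooooooooooooooooooooooooooooo.bbbbbbbb........bbbbb..#########################
206 ooooooooooooooooooooooooooooooooooooobbbbbbbbbbbbbbbbbbbbb..#########################
207 ooooooooooooooooooooooooooooooooooooo.bbbbbbbbbbbbbbbbbbbbk.#########################
208 ooooooooooooooooooooooooooooooooooooo.bbbbbbbbbbbbbbbbbb..k.#########################
209 ooooooooooooooooooooooooooooooooooooo.bbbbbbbbbbb...........#########################
```

The trough now stands with its middle at (0.466, 0.241), 110 mm past the board end, with the lid shut and the props inside. I'll release it, back off, and then grip it across its width near the closed end.

Call:
jog_arm --pt "0.42 0 0 0 0" --pt "0.42 0 0 0 0" --pt "0.42 0 0 0.15 0" --pt "0.6 0 0 0.32 0" --pt "1 0 -0.05 0.32 0" --pt "1 0.01 -0.15 0.32 0" --pt "1 0.01 -0.23 0.32 0" --pt "1 0.01 -0.23 0.32 0"

```text
t: 24.15
eef_pos: [0.4655, 0.3133, 0.0671]
orientation: [0.0, 0.705, 0.709, -0.001]
ft_force: [0.5, 0.3, 0.0]
finger_gap: 0.0854
gripper_force: 0.0
```

Call:
jog_arm --pt "1 0 0 0 0" --pt "1 0 0 0 0" --pt "1 0 0 0 0" --pt "1 0 0 -0.15 0" --pt "1 0 0 -0.3 0" --pt "1 0 0 -0.4 0" --pt "1 0 0 -0.4 0" --pt "1 0 0 -0.4 0"

```text
t: 25.15
eef_pos: [0.4659, 0.316, -0.0117]
orientation: [0.0, 0.704, 0.71, 0.0]
ft_force: [0.9, 0.1, 0.7]
finger_gap: 0.0855
gripper_force: 0.0
```

```bash
python3 - <<'E'
from h import *
b=env.camera('side');s=env.read_state();print(s['eef_pos'],s['finger_gap'],s['ft_force'],s['qpos'].round(2))
asc(b,225,140,290,210)
E
```

```text
[ 0.46599164  0.31606125 -0.01147308] 0.08544073653919732 [ 0.29028376 -0.57477705  0.28867465] [-0.87  0.52  0.2   2.02 -0.17  0.62 -0.55]
140 ################kkkkkkkkkkkkkkkkkkkkkkkkkk..kkkkkkk##############
141 ######....#####.kkkkkkkkkkkkkkkkkkkkkkkkkkkkkkkkkkk.#############
142 ######....#####kkkkkkkkkkkkkkkkkkkkkkkkkkkk...kkkkk.#############
143 ######.kkk.....kkkkkkkkkkkkkkkkkkkkkkkkkkk.##...kkkk############.
144 ######kkkkkkkkkkkkkkkkkkkkkkkkkkkkkkkkkkkk####..kkkk###########.#
145 ######kkkkkkk...kkkkkkkkkkkkkkkkkkkkkkkkk#######kkkk#yyy.########
146 ######kkkkkk.###kkkkkkkkkkkkkkkkkkkkkkkkk#######.kkk..####.....##
147 ######kkkkk..####kkkkkkkkkkkkkkkkkkkkkkkk.#y#yy#.kkk.####......##
148 ######kkkkk.#####kkkkkkkkkkkkkkkkkkkkkkkkk.#.##..kkkk.........###
149 ######kkkk.######.kkkkkkkkkkkkkkkkkkkkkkkkk......kkkk....########
150 ######kkkk######.kkkkkkkkkkkkkkkkkkkkkkkkkkk.....kkkk..##########
151 ######kkkk######kkkkkkkkkkkkkkkkkkkkkkkkkkkkkk...kkkk.###########
152 ######kkkk#####.kkkkkkkkkkkkkkkkkkk....kkkkkkkkkkkkkk.###########
153 ######kkkk#####kkkkkkk..kkkkk.kkkkk.....kkkkkk
[... 3239 characters left out ...]

200 oooooooooooooooooooooooooobbbbbbbb.###...##bbb.b.################
201 oooooooooooooooooooooooooo.bbbbbbb.##....##.bb.b.################
202 oooooooooooooooooooooooooo.bbbbbbbb##.kk..#.bbbb.################
203 oooooooooooooooooooooooooo.bbbbbbbb##....##.bbbb.################
204 oooooooooooooooooooooooooo.bbbbbbbb.######..bbbb.################
205 oooooooooooooooooooooooooo.bbbbbbbb........bbbbb..###############
206 ooooooooooooooooooooooooooobbbbbbbbbbbbbbbbbbbbb..###############
207 ooooooooooooooooooooooooooo.bbbbbbbbbbbbbbbbbbbb..###############
208 ooooooooooooooooooooooooooo.bbbbbbbbbbbbbbbbbbb...###############
209 ooooooooooooooooooooooooooo.bbbbbbbbbbbb..........###############
```

The fingers straddle the trough. Close firmly and test-lift 30 mm.

Call:
jog_arm --pt "0.5 0 0 0 0" --pt "0.5 0 0 0 0" --pt "0.5 0 0 0 0" --pt "0.5 0 0 0 0" --pt "0.5 0 0 0.03 0" --pt "0.5 0 0 0.07 0" --pt "0.5 0 0 0.11 0" --pt "0.5 0 0 0.15 0" --force 110

```text
t: 26.2
eef_pos: [0.4655, 0.3156, 0.0182]
orientation: [-0.0, 0.704, 0.71, 0.0]
ft_force: [-0.4, 0.0, -6.1]
finger_gap: 0.06
gripper_force: 119.4
```

```bash
python3 - <<'E'
from h import *
b=env.camera('side');s=env.read_state();print(s['eef_pos'],s['finger_gap'],s['gripper_force'],s['ft_force'],s['wrist_torque'])
asc(b,225,140,290,210)
E
```

```text
[0.46596278 0.31592799 0.01915205] 0.06029709902879428 119.50384140014648 [ 0.45108134  0.54309091 -5.295057  ] [ 0.47815744 -0.03905344 -0.04175052]
140 ######kkkk.k.####.kkkkkkkkkkkkkkkkkkkkk######kkkkk.##############
141 ######kkkk..######kkkkkkkkkkkkkkkkkkkkk.#####kkkkk.##############
142 ######.kkk.#######kkkkkkkkkkkkkkkkkkkkkk#####kkkkk.##############
143 #######kkk.#######kkkkkkkkkkkkkkkkkkkkkk.####kkkkk##############.
144 #######kkkk######.kkkkkkkkkkk..kk.#.kkkkk####kkkkk#############.#
145 #######.kkk.#####kkkkkk.....########.kkkk.##.kkkk.##.yyy.####..##
146 ########kkk.#####kkkkk.##############kkkkk..kkkkk.yyy.#####....##
147 ########kkkk####.kkkkk.##############.kkkkkkkkkkk.######.......##
148 ########.kkk.###kkkkkk################.kkkkkkkkkk.#...........###
149 ########.kkkk.##kkkkk.#####yyy.####yyy#kkkkkkkkkk........########
150 #########kkkkkkkkkkkk######.yyyyyyyyyyy.kkkkk...........#########
151 #########kkkkkkkkkkk.#####yyyyyyyyyyyyy.kkkkk......##############
152 #########.kkkkkkkkkk.####yyyyyyyyyyyyyy.k.kk..###################
153 ##########kkkkkkkkkkyyyyyyyyyyyyyyyy
[... 3249 characters left out ...]

200 oooooooooooooooooooooooooo.bbbbbbbbbbbbbbbbbbbb..################
201 oooooooooooooooooooooooooo.bbbbbbbbbbbbb.........################
202 oooooooooooooooooooooooooo.bbbbb............oooo.################
203 oooooooooooooooooooooooooo..........oooooooooooo.################
204 ooooooooooooooooooooooooooo..ooooooooooooooooooo.################
205 oooooooooooooooooooooooooooooooooooooooooooooooo..###############
206 oooooooooooooooooooooooooooooooooooooooooooooooo..###############
207 ooooooooooooooooooooooooooooooooooooooooooooooooo.###############
208 ooooooooooooooooooooooooooooooooooooooooooooooooo.###############
209 ooooooooooooooooooooooooooooooooooooooooooooooooo.###############
```

The trough is held level at 119 N with the lid shut. Now carry it over the tub.

Call:
jog_arm --pt "0.5 0 0 0.15 0" --pt "0.5 0 0 0.32 0" --pt "0.5 0 -0.03 0.45 0" --pt "0.5 0 -0.1 0.48 0" --pt "0.5 0 -0.22 0.48 0" --pt "0.5 0 -0.36 0.48 0" --pt "0.5 0 -0.5 0.48 0" --pt "0.5 0 -0.64 0.48 0"

```text
t: 27.25
eef_pos: [0.4645, 0.1846, 0.1123]
orientation: [-0.0, 0.705, 0.71, -0.001]
ft_force: [1.2, -0.2, -5.8]
finger_gap: 0.06
gripper_force: 122.1
```

Call:
jog_arm --pt "0.5 0 -0.14 0 0" --pt "0.5 0 -0.28 0 0" --pt "0.5 0 -0.41 0 0" --pt "0.5 0 -0.54 0 0" --pt "0.5 0 -0.67 0 0" --pt "0.5 0 -0.79 0 0" --pt "0.5 0 -0.91 0 0" --pt "0.5 0 -1 0 0"

```text
t: 28.25
eef_pos: [0.4636, -0.0149, 0.1124]
orientation: [-0.001, 0.705, 0.709, -0.001]
ft_force: [0.4, 0.7, -6.7]
finger_gap: 0.0602
gripper_force: 122.1
```

Call:
jog_arm --pt "0.5 -0.01 -0.12 0 0" --pt "0.5 -0.02 -0.24 0 0" --pt "0.5 -0.03 -0.36 0 0" --pt "0.5 -0.04 -0.48 0 0" --pt "0.5 -0.05 -0.6 0 0" --pt "0.5 -0.06 -0.7 0 0" --pt "0.5 -0.06 -0.76 0 0" --pt "0.5 -0.06 -0.78 0 0"

```text
t: 29.25
eef_pos: [0.4525, -0.1692, 0.113]
orientation: [-0.0, 0.705, 0.71, -0.0]
ft_force: [-0.8, -0.1, -6.4]
finger_gap: 0.0605
gripper_force: 122.1
```

```bash
python3 - <<'E'
from h import *
b=env.camera('side');s=env.read_state();print(s['eef_pos'],s['finger_gap'],s['gripper_force'],s['wrist_torque'],s['qpos'].round(2))
I=b['color'];b2=dict(b);b2['color']=I[::2,::2]
asc(b2,105,70,185,190)
E
```

```text
[ 0.45282673 -0.16907335  0.11314292] 0.06016636336218591 122.11256504058838 [0.34805749 0.00976625 0.0271788 ] [-0.22  0.23  0.51  2.13 -0.15  0.82  0.39]
70 .##########.........................k.##########################################
71 .##########.........................k.##########################################
72 .##########...........................#.########################################
73 .##########............................#########################################
74 .##########..........................k.#################################..oooo.#
75 .##########.........................kk############################ooooooooooooo#
76 .##########........................kkk##################.#########oooooooooooooo
77 .##########.k.....................kkk.#########..oooooooo.#######.oooooooooooooo
78 .###########kk..................kkkkk##..oooooooooooooooo...###...oooooooooooooo
79 .###########kkkkk...........kkkkkkkkooooooooooooooooooooo..........ooooooooooooo
80 .############kkkkkkkkkkkkkkkkkkkkkkooooooooooooooooooooo.##########ooooooooooooo
81 ##############okk
[... 8525 characters left out ...]
.yyyoooooooooooooooo
182 ooooooooooooooooooooookkkkkkkkkkkkkkkkkkkkkkkkkkkkkkkkkkk..ooyyyoooooooooooooooo
183 ooooooooooooooooooooookkkkkkkkkkkkkkkkkkkkkkkkkkkkkkkk..ooooooooooyyooooooooooyy
184 ooooooooooooooooooooookkkkkkkkkkkkkkkkkkkkkkkkkkkkk..ooooooooooooooooooooooooooo
185 oooooooooooooooooooooo.kkkkkkkkkkkkkkkkkkkkkkkk...oooooooooooooooooyyoyooooooooo
186 oooooooooooooooooooooookkkkkkkkkkkkkkkkkkkkk..ooooooooooooooooyyoooyyoooyyyooooo
187 oooooooooooooooooooooookkkkkkkkkkkkkk.kkk..ooooooooooooooooooooyyyoooyoooyoooyoo
188 oooooooooooooooooooooookkkkkkkkkkkkkk..oooooooooooooooooooooooooyyyyoooooooyyyoy
189 ooooooooooooooooooooooo.kkkkkkkk.k..oooooooooooooooooooooooooooooyyoyyyoyooooooy
```

The trough is level over the tub with the spout near y≈-0.345. Now I reduce the grip force so it pivots spout-down into the tub, which limits the tilt.

Call:
jog_arm --pt "0.5 0 0 0 0" --pt "0.5 0 0 0 0" --pt "0.5 0 0 0 0" --pt "0.5 0 0 0 0" --pt "0.5 0 0 0 0" --pt "0.5 0 0 0 0" --pt "0.5 0 0 0 0" --pt "0.5 0 0 0 0" --force 35

```text
t: 30.3
eef_pos: [0.4535, -0.1684, 0.1136]
orientation: [-0.0, 0.704, 0.71, -0.0]
ft_force: [-0.7, -0.3, -6.1]
finger_gap: 0.0601
gripper_force: 122.1
```

```bash
python3 - <<'E'
from h import *
b=env.camera('side');s=env.read_state();print(s['eef_pos'],s['finger_gap'],s['gripper_force'],s['wrist_torque'],s['ft_force'])
I=b['color'];b2=dict(b);b2['color']=I[::2,::2]
asc(b2,115,80,185,175)
E
```

```text
[ 0.45353767 -0.16839798  0.1136088 ] 0.060184404157875994 122.10942506790161 [ 0.40437067 -0.02677296  0.03273087] [ 0.99909241 -0.63287615 -6.44053533]
80 ####kkkkkkkkkkkkkkkkkkkkk.oooooooooooooooooooo.##########ooooooooooooo
81 ####.kkkkkkkkkkkkkkkkk.kkkoooooooooooooooooooo.#########.ooooooooooooo
82 oooookkk..kkkkkk......kkkkoooooooooooooooooooo.#########.ooooooooooooo
83 ooooo.kk...#........kkkkkkoooooooooooooooooooo.#########.ooooooooooooo
84 ooooookkkkk......kkkkkkkkkoooooooooooooooooooo.########..ooooooooooooo
85 ooooookkkkkkkkkkkkkkkkkkkkoooooooooooooooooooo.########..ooooooooooooo
86 ooooookkkkkkkkkkkkkkkkkkkkoooooooooooooooooooo.########..ooooooooooooo
87 ooooookkkkkkkkkkkkkkkkkkkkooooooooooooooooooooo########..ooooooooooooo
88 ooooookkkkkkkkkkkkkkkkkkkkooooooooooooooooooooo.#######..ooooooooooooo
89 ooooookkkkkkkkkkkkkkkkkkkkoooooooooooooooooooooo.####...oo.ooooooooooo
90 oooooo.kkkkkkkkkkkkkkkkkkkoooooooooooooooooooooooooooooooooooooooooooo
91 oooooookkkkkkkkkkkkkkkkkkk.oooo..ooooooooooooooooooooooooo.ooooooooooo
92 oooooookkkkkkkkkkkkkkkkkkkkooo.k.....oooooooooooooooooo
[... 5458 characters left out ...]
kkk.oooo....#yy.#........
166 oooooooo..k...kkkkkkkkkkkkkkkkkkkkkk.......kkkkk..ooo.................
167 ooooooooo....kkkkkkkkkkkkkkkkkkkkkkk.......kkkkkk.ooo.................
168 oooooooookk..kkkkkkkkkkkkkkkkkkkkkkk........kkkkk.oooo................
169 oooooooookk.kkkkkkkkkkkkkkkkkkkkkkkkk..#....kkkkk..ooo................
170 ooooooooo.kkkkkkkkkkkkkkkkkkkkkkkkkkkkk..........k.ooo................
171 ooooooooo..kkkkkkkkkkkkkkkkkkkkkkkkkkkkk........kk.oooo...............
172 oooooooooo.kkkkkkkkkkkkkkkkkkkkkkkkkkk......kkkkkk.oooo...............
173 oooyooooookkkkkkkkkkkkkkkkkkkkkkkkkkk...kkkkkkkkkk.ooooo..............
174 ooooooooookkkkkkkkkkkkkkkkkkkkkkkk...kkkkkkkkkkkkk.ooooo..............
```

The grip force held at 122 N, probably because the opening command did not change. I'll step the opening command slightly.

Call:
jog_arm --pt "0.6 0 0 0 0" --pt "0.6 0 0 0 0" --pt "0.64 0 0 0 0" --pt "0.64 0 0 0 0" --pt "0.66 0 0 0 0" --pt "0.66 0 0 0 0" --pt "0.66 0 0 0 0" --pt "0.66 0 0 0 0" --force 30

```text
t: 31.35
eef_pos: [0.4535, -0.1684, 0.1136]
orientation: [-0.0, 0.704, 0.71, -0.0]
ft_force: [-0.1, 0.0, -5.9]
finger_gap: 0.0602
gripper_force: 122.1
```

```bash
python3 - <<'E'
from h import *
b=env.camera('side');s=env.read_state();print(s['eef_pos'],s['finger_gap'],s['gripper_force'],s['wrist_torque'],s['ft_force'])
I=b['color'];b2=dict(b);b2['color']=I[::3,::3]
asc(b2,70,55,120,125)
E
```

```text
[ 0.45346201 -0.16840953  0.11358732] 0.05980342598091159 122.11053371429443 [ 0.38388114 -0.03507628  0.00911213] [ 0.67802524 -0.21588335 -6.52297879]
55 ...oooooookk.........kkkoooooooooooooo######.ooooo
56 oooooooooookkk....kkkkkkoooooooooooooo######.ooooo
57 oooooooooookkkkkkkkkkkkkoooooooooooooo######.ooooo
58 oooooooooookkkkkkkkkkkkkoooooooooooooo######.ooooo
59 oooooooooookkkkkkkkkkkkkoooooooooooooo.####.oooooo
60 oooooooooookkkkkkkkkkkkkoooooooooooooooooooooooooo
61 oooooooooookkkkkkkkkkkkkkoookooooooooooooooooo.ooo
62 oooooooooookkkkkkkkkkkkkk.....oooooooooooooooooooo
63 oooooooooookkkkkkkkkkkkkkkkkkk..########oooooooooo
64 oooooo.ko..kkkkkkkkkkkkkk#k.kk##########.oooooooo.
65 oooooo.....kkkkkkkkkkkkkk##.kk###########ooooooooo
66 oooooo.kk..okkkkkkkkkkkk###kkk###########ooooooooo
67 oooooo.kk.oookkkkkkkkkkk.##kkk###########.oooooooo
68 oooooookk.oookkkkkkkkkkkk##kkk############oooooooo
69 oooooookkkoookkkkk...okkkkkkkk############oooooooo
70 ooooooookkookkkkooy.oo#kkkkkk.#############ooooooo
71 ooooooookkk.kkkooyyyyyyykkkkk##############ooooooo
72 ooooooookkkkkk.yyyyyyyyykk
[... 2157 characters left out ...]
yook.kkkkkkkkkkkkkkkk.....kkk.ooo.......
113 ooooooooooooo.kkkkkkkkkkkkkkkkkk....kk...oo.......
114 oooooooooooookkkkkkkkkkkkkkkkkkkkk....kk.oo.......
115 ooooooooooooo.kkkkkkkkkkkkkkkkk....kkkkk.ooo......
116 ooooooooooooookkkkkkkkkkkkkkk..kkkkkkkkk.oyo......
117 ooooooooooooookkkkkkkkkkkk..kkkkkkkkkkkk.oyo......
118 ooooooooooooookkkkkkkk..kkkkkkkkkkkkkkkk.yyyo...oo
119 ooooooooooooookkkkk..kkkkkkkkkkkkkkkkkkk.ooyoooooo
120 oooooooooooooo.k.kkkkkkkkkkkkkkkkkkkkkkk.ooooooooo
121 oooooooooooooookkkkkkkkkkkkkkkkkkkkkkkkk.yoooooooo
122 oooooooooooooookkkkkkkkkkkkkkkkkkkkk.ooooooooooooo
123 oooooooooooooookkkkkkkkkkkkkkkkkk.ooooooooooyyoyoo
124 oooooooooooooookkkkkkkkkkkkkkk.oooooooooooyyooooyo
```

The gripper keeps its grip until it is reopened. So I'll set the trough level across both tub walls (tub outside 170 mm, trough 200 mm) and re-grip it lightly there.

Call:
jog_arm --pt "0.66 0 -0.08 0 0" --pt "0.66 0 -0.18 0 0" --pt "0.66 0 -0.27 -0.05 0" --pt "0.66 0 -0.285 -0.12 0" --pt "0.66 0 -0.285 -0.19 0" --pt "0.66 0 -0.285 -0.24 0" --pt "0.66 0 -0.285 -0.265 0" --pt "0.66 0 -0.285 -0.275 0"

```text
t: 32.4
eef_pos: [0.4536, -0.2251, 0.0586]
orientation: [-0.0, 0.704, 0.71, 0.0]
ft_force: [-9.2, 7.7, 28.5]
finger_gap: 0.0601
gripper_force: 125.8
```

```bash
python3 - <<'E'
from h import *
b=env.camera('side');s=env.read_state();print(s['eef_pos'],s['finger_gap'],s['gripper_force'],s['wrist_torque'],s['ft_force'])
I=b['color'];b2=dict(b);b2['color']=I[::2,::2]
asc(b2,115,105,170,190)
E
```

```text
[ 0.45360572 -0.22514574  0.05877292] 0.060194654086463226 122.70345211029053 [ 0.23213722  0.05407226 -0.04032693] [-0.59950292 -0.46916499 -4.28312602]
105 oooooooookkkk..........kkkkkk.########################o
106 oooooooookkkkkkkkkkkkkkkkkkkk.########################o
107 oooooooookkkkkkkkkkkkkkkkkkkk.#########################
108 oooooooookkkkkkkkkkkkkkkkkkkkk#########################
109 oooooooookkkkkkkkkkkkkkkkkkkkk#########################
110 oooooooookkkkkkkkkkkkkkkkkkkkk#########################
111 oooooooookkkkkkkkkkkkkkkkkkkkk#####..##################
112 ooooooooookkkkkkkkkkkkkkkkkkkk.###....#################
113 ooooooooookkkkkkkkkkkkkkkkkkkkk.......###########......
114 ooooooooo.kkkkkkkkkkkkkkkkkkkkkk.kkkkk###..............
115 oooooooookkkkkkkkkkkkkkkkkkkkkkkkkkkkk......o..........
116 oo.kooo..kkkkkkkkkkkkkkkkkkkkkk..kkkkkk.........k...kkk
117 oo.......kkkkkkkkkkkkkkkkkkkkkk..k.kkkkkk..k..kkkkkkkkk
118 oo......kkkkkkkkkkkkkkkkkkkkkk.kkkkkkkkkkkkkkkkkkkkkk..
119 oo.kk.....kkkkkkkkkkkkkkkkkkkkkkkkkkkkkkkkkkkk..k......
120 ookkkk..oookkkkkkkkkkkkkkkkkkkkkkkkkkk..k.
[... 3453 characters left out ...]
kkkkkbbbb.kkkkkkkkkkkkkkkkkkkkkkkkk.yooo
179 oooooooyoookkkkk...kkkkkkkkkkkkkkkkkkkkkkkkkkkkkkk.oooo
180 ooooooooooo..k.kkkkkkkkkkkkkkkkkkkkkkkkkkkkkkkkkkk.yooo
181 ooyoooooooookkkkkkkkkkkkkkkkkkkkkkkkkkkkkkkkkkkkkk.oyyy
182 ooooooooooookkkkkkkkkkkkkkkkkkkkkkkkkkkkkkkkkkk..ooyyoy
183 ooooooooooookkkkkkkkkkkkkkkkkkkkkkkkkkkkkkkk..ooooooooy
184 ooooooooooookkkkkkkkkkkkkkkkkkkkkkkkkkkkk..oooooooooooy
185 oooooooooooo.kkkkkkkkkkkkkkkkkkkkkkkk..oooooooooooooyoo
186 oooooooooooookkkkkkkkkkkkkkkkkkkkk..ooooooooooooooooyyo
187 oooooooooooookkkkkkkkkkkkkkkkkk..oooooooooooooooooooyoy
188 oooooooooooookkkkkkkkkkkkkk..ooooooooooooooooooooooooyo
189 ooooooooooooo.kkkkkkkkkk..ooooooooooooooooooooooooooyyy
```

```bash
python3 - <<'E'
from h import *
b=env.camera('side');I=b['color'].astype(int);R,G,B=I[...,0],I[...,1],I[...,2]
for y in (-.385,-.39,-.395,-.40,-.405): print(y,proj(b,(.453-.031,y,.07)),proj(b,(.453+.031,y,.07)))
m=(B>R+20)
ys,xs=np.where(m[320:370,250:320]);print('blue left bottom',xs.min()+250,[ (x,ys[xs==x-250].max()+320) for x in (272,276,290,304)])
for y in(-.385,-.39): print('rim at tub x', [proj(b,(x,y,.07)) for x in (.40,.50)])
print([[tuple(I[r,c]) for r in range(325,372,4)] for c in (256,314)])
E
```

```text
-0.385 [268.5379054  351.13183326] [303.68643334 344.02238922]
-0.39 [268.8923775  353.57975815] [304.2377197  346.39210905]
-0.395 [269.25101574 356.05645371] [304.79538606 348.78925353]
-0.4 [269.613894   358.56243016] [305.35954383 351.21430151]
-0.405 [269.98108792 361.09820985] [305.93030702 353.66774304]
blue left bottom 267 [(272, np.int64(357)), (276, np.int64(356)), (290, np.int64(353)), (304, np.int64(350))]
rim at tub x [array([255.80445695, 353.70741024]), array([312.58479503, 342.22252993])]
rim at tub x [array([256.08608395, 356.1839809 ]), array([313.18491529, 344.57265284])]
[[(np.int64(99), np.int64(94), np.int64(86)), (np.int64(61), np.int64(55), np.int64(49)), (np.int64(60), np.int64(54), np.int64(49)), (np.int64(98), np.int64(94), np.int64(85)), (np.int64(57), np.int64(52), np.int64(47)), (np.int64(99), np.int64(95), np.int64(87)), (np.int64(100), np.int64(96), np.int64(87)), (np.int64(57), np.int64(53), np.int64(48)), (np.int64(57), np.int64(53), np.int64(48)), (np.int64(45), np.int64(39), np.int64(35)), (np.int64(49), np.int64(45), np.int64(41)), (np.int64(55), np.int64(51), np.int64(47))], [(np.int64(56), np.int64(52), np.int64(46)), (np.int64(57), np.int64(52), np.int64(47)), (np.int64(59), np.int64(55), np.int64(50)), (np.int64(99), np.int64(96), np.int64(87)), (np.int64(98), np.int64(94), np.int64(86)), (np.int64(57), np.int64(53), np.int64(47)), (np.int64(56), np.int64(52), np.int64(47)), (np.int64(55), np.int64(51), np.int64(46)), (np.int64(55), np.int64(51), np.int64(47)), (np.int64(57), np.int64(52), np.int64(47)), (np.int64(58), np.int64(54), np.int64(50)), (np.int64(99), np.int64(54), np.int64(29))]]
```

The trough overlaps the far wall by about 15-20 mm and the near wall by about 12 mm. Open, then re-grip at 20 N.

Call:
jog_arm --pt "0.72 0 0 0 0" --pt "0.76 0 0 0 0" --pt "0.8 0 0 0 0" --pt "0.8 0 0 0 0" --pt "0.6 0 0 0 0" --pt "0.6 0 0 0 0" --pt "0.6 0 0 0 0" --pt "0.6 0 0 0 0" --force 20

```text
t: 33.5
eef_pos: [0.4537, -0.2254, 0.0588]
orientation: [0.0, 0.704, 0.71, 0.0]
ft_force: [-0.6, 0.8, 4.7]
finger_gap: 0.0621
gripper_force: 21.4
```

```bash
python3 - <<'E'
from h import *
b=env.camera('side');s=env.read_state();print(s['eef_pos'],s['finger_gap'],s['gripper_force'],s['wrist_torque'],s['ft_force'])
I=b['color'].astype(int);R,G,B=I[...,0],I[...,1],I[...,2]
m=(B>R+20);ys,xs=np.where(m[320:370,250:320]);print([ (x,ys[xs==x-250].max()+320) for x in (272,276,290,304)])
b2=dict(b);b2['color']=b['color'][::3,::3]
asc(b2,75,80,115,125)
E
```

```text
[ 0.45362876 -0.22549371  0.05878659] 0.06189317399630899 21.36022388935089 [ 0.10176527  0.22903192 -0.2578217 ] [-0.86174181  0.64754399  5.54783186]
[(272, np.int64(357)), (276, np.int64(356)), (290, np.int64(353)), (304, np.int64(350))]
80 oookkkkookkkkkkkkkkkkkkkkkk.kk.kk.......
81 ooo.kk.oookkkkkkkkkkkkk.kkk.k...........
82 ooookkoookkkkkkkkkkkkkkkkkk.............
83 ooookkkookkkkk.y....kkkkkkk....kk...oooo
84 oooo.kko.kkk.yyyyyyyykkkkkkkoooooooooooo
85 oooookkkkkkkyyyyyyyyykkkoooooooooooooooo
86 oooookkkkkkyyyyyyy#yyk.koooooooooooooooo
87 ooooo.kokkkyyyyyyy..y..koooooooooooooooo
88 oooooooook.yyyyyyy..yy.koooooooooooooooy
89 oooooooook..yyyyyy..yy.ooooooooooooyy.#.
90 oooooooook.kyyyyyy..yy.ooooooooo........
91 ooooooooo..kyyyyyyy..y.ooooooooo.y......
92 ooooooooooooyyyyyyy..yyoo..ooooo.y......
93 ooooooooooooyyyyyyy..yy..kk.oooo..#.....
94 ooooooooooooyyyyyyy..yykkkk.oooo........
95 ooooooooooooyyyyyyy..yy.kkk.oooo..#####.
96 ooooooooo....yyyyyyy..yykkkk.ooo....###.
97 ooooo........yyyyyyy..yykkkk.ooo...y####
98 ooooo.....k..yyyyyyy..yykkkkk.ooo...####
99 ooooo......k.yyyyyyy
[... 445 characters left out ...]
yyyyyyyyyyyykkkkkk.ooo...
110 oooooookkk.kkkyyyyyyyyyy.kbkkkkkkk.oo...
111 ooooooo.k.kkkk.yyy.#####bbbkkk.kkk.oo...
112 oooooooo.k.kkk.bbbb##..#bbb....kkk.ooo..
113 oooooooo.kk.kkkbbbb#.k.#bbb....kk...oo..
114 ooooooookkkkkkkbbbb.#..bbbb.......k.oo..
115 oooooooo.k..kkkbbbbbbbbbbbbk..kkkkk.ooo.
116 ooooyooook..kkkbbbbbbbbbbbbkkkkkkkk.ooo.
117 ooooooooo..kkkkbbbbbbbbbbb.kkkkkkkk.ooo.
118 oyoooooookkkkkkbbbbbb.kkkkkkkkkkkkk.oooo
119 oooooooookkkkk.b.kkkkkkkkkkkkkkkkkk.oooo
120 ooooooooo.k.kkkkkkkkkkkkkkkkkkkkkkk.oooo
121 ooooooooookkkkkkkkkkkkkkkkkkkkkkk.k.oyoo
122 ooooooooookkkkkkkkkkkkkkkkkkkkk..ooooooy
123 ooooooooookkkkkkkkkkkkkkkkkk.oooooooyooo
124 ooooooooookkkkkkkkkkkkkkk.ooooooooooyyoo
```

It is gripped at 21 N and still level. Now raise the closed end slightly and draw +y, so that the spout drops inside the tub.

Call:
jog_arm --pt "0.6 0 0 0.06 0" --pt "0.6 0 0 0.12 0" --pt "0.6 0 0.05 0.15 0" --pt "0.6 0 0.1 0.15 0" --pt "0.6 0 0.15 0.15 0" --pt "0.6 0 0.2 0.15 0" --pt "0.6 0 0.22 0.15 0" --pt "0.6 0 0.22 0.15 0"

```text
t: 34.55
eef_pos: [0.4536, -0.1808, 0.0886]
orientation: [-0.0, 0.704, 0.71, 0.0]
ft_force: [0.1, -0.0, 2.7]
finger_gap: 0.0613
gripper_force: 24.7
```

```bash
python3 - <<'E'
from h import *
b=env.camera('side');s=env.read_state();print(s['eef_pos'],s['finger_gap'],s['gripper_force'],s['wrist_torque'],s['ft_force'])
b2=dict(b);b2['color']=b['color'][::2,::2]
asc(b2,115,105,170,190)
E
```

```text
[ 0.4535884  -0.18096506  0.08863245] 0.06142118527793137 24.615056812763214 [0.17171176 0.13788452 0.04736595] [0.57391686 1.73991843 1.92061491]
105 .......kkkkkkkkkkkkkkkkkkkk.###.kkkk##################o
106 .kkk...okkkkkkkkkkkkkkkkkkk####kkkkk##################o
107 .kkk..oookkkkkkkkkkkkkkkkkk####kkkk.###################
108 okkk.kooookkkkkkkkkkkkkkkkkk###kkkk.###################
109 okkkkoooookkkkkkkkkkkkkkkkkk.##kkkk.###################
110 o.kkkoooo.kkkkkkkkkkkkkkkkkkk.kkkkk####################
111 ookkkooookkkkkkkk.#.ooo.#kkkkkkkkkk####################
112 ookkkkoookkkkkoooyyyooo.#.kkkkkkkkk####################
113 oo.kkkoo.kkkkkooo#yyyyyyyy.kkkkkkk.##############......
114 oookkkkkkkkkkyyyyyyyyyyyyy.kkkk.#########..............
115 oookkkkkkkkk.yyyyyyyyyyyyyykkkk###.....................
116 ooo.kkkkkkkkyyyyyyyyyyyyyyyk.kk....o................kkk
117 ooookkkkkkkkyyyyyyyyyyyyyyyk.kk............k.kkk.kkkkkk
118 oooooooo.kk.yyyyyyyyyyy..yy..kk..k....kkkkkkkkkk.kkkk..
119 oooooooook...yyyyyyyyy...yy..kkkkkkkkkkkkkkk...k.k.....
120 oooooooookk..yyyyyyyyy...yyy..kkkkkkk..k.k..k....
[... 3446 characters left out ...]
kkkkk..kkkkkkkkkkkkkkkkkkkkkkkkkkkk.oooy
179 oooooooooookkkkk...kkkkkkkkkkkkkkkkkkkkkkkkkkkkkkk.oooy
180 ooooooooooo..k.kkkkkkkkkkkkkkkkkkkkkkkkkkkkkkkkkkk.oooo
181 ooooooooooookkkkkkkkkkkkkkkkkkkkkkkkkkkkkkkkkkkkkk.oyoo
182 ooooooooooookkkkkkkkkkkkkkkkkkkkkkkkkkkkkkkkkkk..oooooo
183 ooooooooooookkkkkkkkkkkkkkkkkkkkkkkkkkkkkkkk..ooooooyoo
184 oooooooooooo.kkkkkkkkkkkkkkkkkkkkkkkkkkkk..oooooooooooo
185 oooooooooooo.kkkkkkkkkkkkkkkkkkkkkkkk..oooooooooooooooo
186 oooooooooooookkkkkkkkkkkkkkkkkkkkk..ooooooooooooooooooo
187 oooooooooooookkkkkkkkkkkkkkkkkk..oooooooooooooooooooyoo
188 oooooooooooookkkkkkkkkkkkkkk.oooooooooooooooooooooooyoo
189 ooooooooooooo.kkkkkkkkkk..oooooooooooooooooooooooooooyo
```

```bash
python3 - <<'E'
from h import *
b=env.camera('side');p=np.array([.4535,-.181,.0886+.0565])
for d in (5,10,15,20,25,30,35,45):
    t=np.radians(d)
    f=lambda x,y,z:(p+np.array([x,(y-75e-3)*np.cos(t)+(z-.045)*-np.sin(t)*1, (y-75e-3)*np.sin(t)+(z-.045)*np.cos(t)]))
    print(d,[proj(b,f(*q)).round(0).tolist() for q in ((-.031,-.1,.063),(.029,-.1,.063),(-.031,-.1,0),(.031,-.1,0),(-.031,.1,.063))],f(0,-.1,0).round(3))
show(b,(225,200,335,380),3.3,'pics/v7.png')
E
```

```text
5 [[263.0, 308.0], [298.0, 302.0], [266.0, 330.0], [300.0, 323.0], [251.0, 229.0]] [ 0.454 -0.351  0.085]
10 [[264.0, 314.0], [298.0, 308.0], [266.0, 333.0], [300.0, 326.0], [251.0, 229.0]] [ 0.454 -0.346  0.07 ]
15 [[264.0, 319.0], [299.0, 313.0], [266.0, 334.0], [299.0, 328.0], [251.0, 229.0]] [ 0.454 -0.338  0.056]
20 [[265.0, 324.0], [299.0, 317.0], [266.0, 335.0], [299.0, 329.0], [251.0, 229.0]] [ 0.454 -0.33   0.043]
25 [[265.0, 327.0], [298.0, 321.0], [266.0, 336.0], [298.0, 329.0], [251.0, 229.0]] [ 0.454 -0.321  0.03 ]
30 [[266.0, 330.0], [298.0, 324.0], [266.0, 335.0], [298.0, 329.0], [251.0, 229.0]] [ 0.454 -0.31   0.019]
35 [[266.0, 332.0], [298.0, 325.0], [266.0, 334.0], [297.0, 328.0], [251.0, 229.0]] [ 0.454 -0.299  0.008]
45 [[266.0, 333.0], [297.0, 327.0], [265.0, 330.0], [295.0, 324.0], [252.0, 231.0]] [ 0.454 -0.273 -0.01 ]
```

View pics/v7.png

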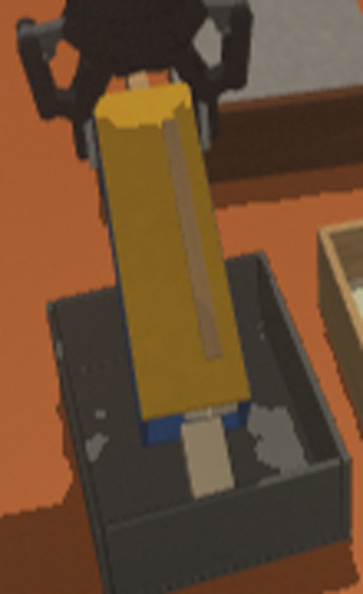

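The last allowed picture shows the trough tilted about 23°, lid shut, with one prop already sliding out of the spout inside the tub. I'll raise and back off slightly to steepen the tilt.

Call:
jog_arm --pt "0.6 0 0 0.05 0" --pt "0.6 0 0.02 0.1 0" --pt "0.6 0 0.05 0.15 0" --pt "0.6 0 0.08 0.2 0" --pt "0.6 0 0.11 0.22 0" --pt "0.6 0 0.13 0.22 0" --pt "0.6 0 0.15 0.22 0" --pt "0.6 0 0.15 0.22 0"

```text
t: 35.65
eef_pos: [0.4535, -0.151, 0.1325]
orientation: [-0.0, 0.704, 0.71, -0.0]
ft_force: [-0.4, -1.5, 0.6]
finger_gap: 0.0615
gripper_force: 24.0
```

```bash
cat > t.py <<'E'
from h import *
b=env.camera('side');s=env.read_state();print(s['eef_pos'],s['finger_gap'],s['gripper_force'],s['wrist_torque'].round(2),s['ft_force'].round(1))
p=np.array(s['eef_pos'])+[0,0,.0565]
for d in (0,20,30,35,40,45,50,60):
    t=np.radians(d)
    f=lambda x,y,z:(p+np.array([x,(y-75e-3)*np.cos(t)+(z-.045)*-np.sin(t)*1, (y-75e-3)*np.sin(t)+(z-.045)*np.cos(t)]))
    print(d,[proj(b,f(*q)).round(0).tolist() for q in ((-.031,-.1,.063),(.029,-.1,.063),(-.031,-.1,0),(-.031,.1,.063))],f(0,-.1,0).round(3))
b2=dict(b);b2['color']=b['color'][::2,::2]
asc(b2,115,95,170,190)
E
python3 t.py
```

```text
[ 0.45348043 -0.15125297  0.13247432] 0.06162915972009755 23.95934969186783 [-0.16  0.01  0.07] [ 0.7 -1.  -0.3]
0 [[258.0, 270.0], [293.0, 264.0], [261.0, 296.0], [248.0, 204.0]] [ 0.453 -0.326  0.144]
20 [[261.0, 294.0], [294.0, 288.0], [263.0, 307.0], [248.0, 203.0]] [ 0.453 -0.3    0.087]
30 [[262.0, 301.0], [294.0, 295.0], [263.0, 308.0], [248.0, 203.0]] [ 0.453 -0.28   0.063]
35 [[262.0, 303.0], [294.0, 297.0], [262.0, 308.0], [248.0, 203.0]] [ 0.453 -0.269  0.052]
40 [[262.0, 305.0], [294.0, 299.0], [262.0, 306.0], [248.0, 204.0]] [ 0.453 -0.256  0.042]
45 [[262.0, 306.0], [293.0, 300.0], [262.0, 304.0], [248.0, 204.0]] [ 0.453 -0.243  0.033]
50 [[262.0, 306.0], [293.0, 300.0], [262.0, 302.0], [248.0, 205.0]] [ 0.453 -0.229  0.026]
60 [[262.0, 304.0], [291.0, 299.0], [261.0, 295.0], [248.0, 206.0]] [ 0.453 -0.2    0.015]
95 kkk.ooookkkkkkkkkkkkkkkkkkooo.kkk.################ooooo
96 kkkoooookkkkkkkkkkkkkkkkkkk##.kkk.################.oooo
97 kkk.ooookkkkkkkkk..k...kkkk..kkkk.#################oooo
98 kkkkoookkkkk.oo#.#ooo.#kkkkkkkkkk##################oooo
99 kkkkoookkkkkooo#...oo
[... 4734 characters left out ...]
kkkkk.kkkkkkkkkkkkkkkkkkkkkkkkkkkkkkoooo
179 oooooooooookkkkk...kkkkkkkkkkkkkkkkkkkkkkkkkkkkkkk.oooo
180 ooooooooooo..k.kkkkkkkkkkkkkkkkkkkkkkkkkkkkkkkkkkk.oooo
181 ooooooooooookkkkkkkkkkkkkkkkkkkkkkkkkkkkkkkkkkkkkk.oooo
182 ooooooooooookkkkkkkkkkkkkkkkkkkkkkkkkkkkkkkkkkk..oooooo
183 ooooooooooookkkkkkkkkkkkkkkkkkkkkkkkkkkkkkkk..ooooooooo
184 ooooooooooookkkkkkkkkkkkkkkkkkkkkkkkkkkkk..oooooooooooo
185 oooooooooooo.kkkkkkkkkkkkkkkkkkkkkkkkk.oooooooooooooooo
186 oooooooooooookkkkkkkkkkkkkkkkkkkkk..ooooooooooooooooooo
187 oooooooooooookkkkkkkkkkkkkkkkkk..oooooooooooooooooooooo
188 oooooooooooookkkkkkkkkkkkkkk.oooooooooooooooooooooooooy
189 ooooooooooooo.kkkkkkkkkk..ooooooooooooooooooooooooooooo
```

Two props are out and lying in line in the tub (rows 150-175), and the third is still inside. Raise a little more.

Call:
jog_arm --pt "0.6 0 0 0.04 0" --pt "0.6 0 0 0.08 0" --pt "0.6 0 0 0.12 0" --pt "0.6 0 0 0.15 0" --pt "0.6 0 0 0.15 0" --pt "0.6 0 0 0.15 0" --pt "0.6 0 0 0.15 0" --pt "0.6 0 0 0.15 0"

```text
t: 36.7
eef_pos: [0.4534, -0.1514, 0.1624]
orientation: [-0.0, 0.704, 0.71, -0.0]
ft_force: [-0.2, -0.4, -4.1]
finger_gap: 0.0617
gripper_force: 23.9
```

```bash
python3 t.py
```

```text
[ 0.45342757 -0.15141111  0.16246359] 0.061874192583324696 23.85727822780609 [ 0.09 -0.04 -0.03] [-0.   0.2 -3.9]
0 [[256.0, 256.0], [292.0, 250.0], [259.0, 284.0], [246.0, 192.0]] [ 0.453 -0.326  0.174]
20 [[259.0, 281.0], [294.0, 276.0], [261.0, 296.0], [246.0, 191.0]] [ 0.453 -0.3    0.117]
30 [[260.0, 289.0], [293.0, 283.0], [261.0, 298.0], [246.0, 191.0]] [ 0.453 -0.28   0.092]
35 [[260.0, 292.0], [293.0, 286.0], [261.0, 297.0], [246.0, 191.0]] [ 0.453 -0.269  0.082]
40 [[261.0, 294.0], [293.0, 288.0], [261.0, 296.0], [246.0, 191.0]] [ 0.453 -0.257  0.072]
45 [[261.0, 295.0], [292.0, 289.0], [260.0, 294.0], [246.0, 192.0]] [ 0.453 -0.243  0.063]
50 [[261.0, 295.0], [292.0, 290.0], [260.0, 292.0], [246.0, 192.0]] [ 0.453 -0.229  0.056]
60 [[260.0, 294.0], [290.0, 288.0], [259.0, 285.0], [247.0, 194.0]] [ 0.453 -0.2    0.045]
95 kkkkkkkkkkyyyyyyyyyyyyyykkkk.o...#################ooooo
96 kkkkkkkkkyyyyyyyyyyyyyyy.k.k.#####################ooooo
97 okkkkkkkkyyyyyyyyyyyyyyyy..k.######################oooo
98 oo.ookkkk.yyyyyyyyyyyyyyyk.k.######################oooo
99 ooooookk..yyyyyyyyyy
[... 4735 characters left out ...]
kkkkk..kkkkkkkkkkkkkkkkkkkkkkkkkkkkkoooo
179 oooooooooookkkkk..kkkkkkkkkkkkkkkkkkkkkkkkkkkkkkkkkoooo
180 ooooooooooo..k.kkkkkkkkkkkkkkkkkkkkkkkkkkkkkkkkkkk.oooo
181 ooooooooooookkkkkkkkkkkkkkkkkkkkkkkkkkkkkkkkkkkkkkkoooo
182 ooooooooooookkkkkkkkkkkkkkkkkkkkkkkkkkkkkkkkkkk..oooooo
183 ooooooooooookkkkkkkkkkkkkkkkkkkkkkkkkkkkkkkk..ooooooooo
184 ooooooooooookkkkkkkkkkkkkkkkkkkkkkkkkkkkk..oooooooooooo
185 oooooooooooo.kkkkkkkkkkkkkkkkkkkkkkkk..oooooooooooooooo
186 oooooooooooookkkkkkkkkkkkkkkkkkkkk..ooooooooooooooooooo
187 oooooooooooookkkkkkkkkkkkkkkkkk..oooooooooooooooooooooo
188 oooooooooooookkkkkkkkkkkkkkk.oooooooooooooooooooooooooo
189 ooooooooooooo.kkkkkkkkkk..ooooooooooooooooooooooooooooo
```

All three props now lie in the tub and the trough weighs empty (-3.9 N). Raise it and carry it back to the clear table spot.

Call:
jog_arm --pt "0.6 0 0 0.08 0" --pt "0.6 0 0 0.18 0" --pt "0.6 0 0 0.28 0" --pt "0.6 0 0.03 0.3 0" --pt "0.6 0 0.1 0.3 0" --pt "0.6 0 0.2 0.3 0" --pt "0.6 0 0.32 0.3 0" --pt "0.6 0 0.44 0.3 0"

```text
t: 37.75
eef_pos: [0.4529, -0.0617, 0.2219]
orientation: [-0.0, 0.704, 0.71, -0.0]
ft_force: [0.1, -0.9, -3.5]
finger_gap: 0.0616
gripper_force: 24.0
```

Call:
jog_arm --pt "0.6 0 0.12 0 0" --pt "0.6 0 0.25 0 0" --pt "0.6 0 0.38 0 0" --pt "0.6 0.01 0.5 0 0" --pt "0.6 0.02 0.63 0 0" --pt "0.6 0.03 0.76 0 0" --pt "0.6 0.03 0.88 0 0" --pt "0.6 0.03 1 0 0"

```text
t: 38.75
eef_pos: [0.4585, 0.1382, 0.2218]
orientation: [-0.0, 0.704, 0.71, -0.001]
ft_force: [0.6, 1.0, -4.3]
finger_gap: 0.0614
gripper_force: 24.0
```

Call:
jog_arm --pt "0.6 0 0.12 0 0" --pt "0.6 0 0.25 0 0" --pt "0.6 0 0.38 0 0" --pt "0.6 0 0.5 0 0" --pt "0.6 0 0.6 0 0" --pt "0.6 0 0.66 0 0" --pt "0.6 0 0.68 0 0" --pt "0.6 0 0.68 0 0"

```text
t: 39.75
eef_pos: [0.4595, 0.2722, 0.2225]
orientation: [0.0, 0.704, 0.71, -0.0]
ft_force: [0.3, -0.7, -3.5]
finger_gap: 0.0618
gripper_force: 24.0
```

```bash
sed -i 's/^asc.*/asc(b2,105,30,150,110)/' t.py; python3 t.py
```

```text
[0.45959982 0.27191707 0.22257251] 0.0614039719195226 24.024488925933838 [ 0.11 -0.05  0.02] [ 0.2 -0.2 -4. ]
0 [[239.0, 121.0], [264.0, 119.0], [242.0, 145.0], [234.0, 94.0]] [0.46  0.097 0.234]
20 [[242.0, 144.0], [266.0, 141.0], [244.0, 161.0], [234.0, 93.0]] [0.46  0.123 0.177]
30 [[243.0, 153.0], [266.0, 150.0], [244.0, 166.0], [234.0, 92.0]] [0.46  0.143 0.153]
35 [[243.0, 156.0], [266.0, 153.0], [245.0, 167.0], [234.0, 92.0]] [0.46  0.154 0.142]
40 [[244.0, 159.0], [267.0, 156.0], [245.0, 168.0], [234.0, 92.0]] [0.46  0.167 0.132]
45 [[244.0, 162.0], [267.0, 159.0], [245.0, 168.0], [234.0, 92.0]] [0.46  0.18  0.124]
50 [[244.0, 164.0], [266.0, 161.0], [245.0, 168.0], [234.0, 92.0]] [0.46  0.194 0.116]
60 [[244.0, 166.0], [266.0, 164.0], [244.0, 167.0], [234.0, 93.0]] [0.46  0.223 0.105]
30 ......###kkkkkkkkkkkkkkk###########...##....#
31 #########kkkkkkkkkkkkkkk###########...##....#
32 #########.kkkkkkkkkkkkkk###########...##....#
33 #########kkkkkkkkkkkkkkk.###.######...##....#
34 #########kkkkkkkkkkkkkkkk.k.kk#####...##....#
35 ####..#..kkkkkkkkkkkkkkkk.kkkk#####...##....#
3
[... 2934 characters left out ...]
..##
96 ooooooooooooooooooooooooooooooooooo.#########
97 ooooooooooooooooooooooooooooooo.#############
98 ooooooooooooooooooooooooooooooo.#############
99 oooooooooooooooooooooooooooooooo#############
100 oooooooooooooooooooooooooooooooo#############
101 oooooooooooooooooooooooooooooooo#############
102 oooooooooooooooooooooooooooooooo#############
103 oooooooooooooooooooooooooooooooo.############
104 oooooooooooooooooooooooooooooooo.############
105 oooooooooooooooooooooooooooooooo.....########
106 oooooooooooooooooooooooooooooooo......#######
107 ooooooooooooooooooooooooooooooooo.....#######
108 ooooooooooooooooooooooooooooooooo.....#######
109 ooooooooooooooooooooooooooooooooo....########
```

Tilt is about 37° with the lid shut. Lower it spout-first and let it lay itself flat while drawing +y.

Call:
jog_arm --pt "0.6 0 0 -0.1 0" --pt "0.6 0 0 -0.22 0" --pt "0.6 0 0 -0.34 0" --pt "0.6 0 0 -0.44 0" --pt "0.6 0 0 -0.52 0" --pt "0.6 0 0.01 -0.58 0" --pt "0.6 0 0.03 -0.62 0" --pt "0.6 0 0.06 -0.66 0"

```text
t: 40.8
eef_pos: [0.4601, 0.2859, 0.091]
orientation: [-0.0, 0.704, 0.71, 0.001]
ft_force: [-1.1, 3.9, 4.5]
finger_gap: 0.0616
gripper_force: 24.6
```

Call:
jog_arm --pt "0.6 0 0.04 -0.06 0" --pt "0.6 0 0.08 -0.12 0" --pt "0.6 0 0.12 -0.18 0" --pt "0.6 0 0.16 -0.24 0" --pt "0.6 0 0.2 -0.3 0" --pt "0.6 0 0.23 -0.36 0" --pt "0.6 0 0.26 -0.42 0" --pt "0.6 0 0.28 -0.47 0"

```text
t: 41.8
eef_pos: [0.4593, 0.3405, -0.0044]
orientation: [0.0, 0.704, 0.71, -0.0]
ft_force: [-0.7, -0.8, -2.0]
finger_gap: 0.0618
gripper_force: 22.2
```

```bash
sed -i 's/^asc.*/asc(b2,105,60,150,110)/' t.py; python3 t.py
```

```text
[ 0.45889016  0.34082399 -0.00530621] 0.06142424519478627 22.544429898262024 [-0.11 -0.19  0.16] [-0.2  0.4 -2. ]
0 [[247.0, 188.0], [268.0, 185.0], [249.0, 206.0], [242.0, 156.0]] [0.459 0.166 0.006]
20 [[249.0, 204.0], [270.0, 202.0], [251.0, 217.0], [242.0, 155.0]] [ 0.459  0.192 -0.051]
30 [[250.0, 211.0], [270.0, 208.0], [251.0, 219.0], [242.0, 155.0]] [ 0.459  0.212 -0.075]
35 [[250.0, 213.0], [270.0, 210.0], [251.0, 220.0], [242.0, 155.0]] [ 0.459  0.223 -0.086]
40 [[251.0, 215.0], [270.0, 212.0], [251.0, 220.0], [242.0, 155.0]] [ 0.459  0.236 -0.096]
45 [[251.0, 217.0], [270.0, 214.0], [251.0, 220.0], [242.0, 155.0]] [ 0.459  0.249 -0.104]
50 [[251.0, 218.0], [270.0, 215.0], [251.0, 219.0], [242.0, 156.0]] [ 0.459  0.263 -0.112]
60 [[251.0, 219.0], [270.0, 216.0], [251.0, 217.0], [242.0, 156.0]] [ 0.459  0.292 -0.123]
60 .............kk.......kkkk....##.........####
61 ..............kkkkkkkkkkkk###########kkk.####
62 ............#.kkkkkkkkkkkk#########kkkkkkkk.#
63 ...###########kkkkkkkkkkkk#######kkkkkkkkkkkk
64 .#############kkkkkkkkkkkk#######kkkkkkkkkkkk
65 .#############
[... 1497 characters left out ...]
..##
96 ooooooooooooooooooo.bbbbbbbbbk.oo..##########
97 oooooooooooooooooooobbbbbbbbb...#############
98 oooooooooooooooooooobbbbbbbbbbb.#############
99 oooooooooooooooooooobbbbbbbbbbb.#############
100 oooooooooooooooooooobbbbbbbbbbbo#############
101 oooooooooooooooooooo.bbbbbbbbbbo#############
102 oooooooooooooooooooo.bbbbbbbb..o#############
103 ooooooooooooooooooooob.....ooooo.############
104 oooooooooooooooooooooooooooooooo.############
105 oooooooooooooooooooooooooooooooo.############
106 oooooooooooooooooooooooooooooooo.############
107 ooooooooooooooooooooooooooooooooo############
108 ooooooooooooooooooooooooooooooooo############
109 ooooooooooooooooooooooooooooooooo.###########
```

Nearly flat. Lower the last few millimetres, open, and retreat.

Call:
jog_arm --pt "0.6 0 0 -0.02 0" --pt "0.6 0 0 -0.035 0" --pt "0.6 0 0 -0.04 0" --pt "0.74 0 0 -0.04 0" --pt "0.8 0 0 -0.04 0" --pt "1 0 0 -0.04 0" --pt "1 0 0 -0.04 0" --pt "1 0 0 -0.04 0"

```text
t: 42.85
eef_pos: [0.4595, 0.3406, -0.0115]
orientation: [-0.0, 0.704, 0.71, -0.0]
ft_force: [1.0, 0.9, -0.4]
finger_gap: 0.0854
gripper_force: 0.0
```

Call:
jog_arm --pt "1 0 0 0.05 0" --pt "1 0 0 0.15 0" --pt "1 0 0 0.3 0" --pt "1 0 0 0.5 0" --pt "1 0 0.1 0.7 0" --pt "1 0 0.3 0.8 0" --pt "1 0 0.5 0.8 0" --pt "1 0 0.7 0.8 0"

```text
t: 43.85
eef_pos: [0.4595, 0.4819, 0.1499]
orientation: [-0.0, 0.704, 0.71, 0.001]
ft_force: [0.2, 0.4, 0.1]
finger_gap: 0.0855
gripper_force: 0.0
```

Call:
jog_arm --pt "1 -0.1 0.2 0 0" --pt "1 -0.2 0.4 0 0" --pt "1 -0.3 0.6 0 0" --pt "1 -0.4 0.8 0 0" --pt "1 -0.4 0.8 0 0" --pt "1 -0.4 0.8 0 0" --pt "1 -0.4 0.8 0 0" --pt "1 -0.4 0.8 0 0"

```text
t: 44.85
eef_pos: [0.3803, 0.6399, 0.149]
orientation: [0.0, 0.705, 0.71, 0.0]
ft_force: [-0.1, -1.1, 0.6]
finger_gap: 0.0856
gripper_force: 0.0
```

```bash
python3 - <<'E'
from h import *
b=env.camera('side');a=env.camera('top');s=env.read_state();print(s['eef_pos'],s['ft_force'])
I=a['color'].astype(int);R,G,B=I[...,0],I[...,1],I[...,2]
for k in blobs(a,(R>B+60)&(G>B+45)&(R<1.6*G),(180,235,390,290)): print('lid top',rect(a,k,.063))
for d in (0,.1):
    X=.061*np.cos(d);print(d,[proj(b,(.459-.031+X,.266+y,.061+.061*np.sin(d))).round(1) for y in(-.1,.1)],proj(b,(.428,.166,0)),proj(b,(.49,.166,0)))
b2=dict(b);b2['color']=b['color'][::2,::2];asc(b2,105,65,150,108)
for n,(c,z) in {'tub top':(a,.03)}.items():
    for k in blobs(c,(R>130)&(G>120)&(B>80),(425,222,510,295),15): print(n,rect(c,k,z))
for k in blobs(a,(R>130)&(G>120)&(B>80),(415,160,495,224),15): print('crate',rect(a,k,.04))
asc(b2,115,140,205,180)
E
```

```text
[0.38002509 0.64015696 0.14883403] [-0.94391789 -0.1132561   0.75774416]
lid top (array([0.4616, 0.267 ]), array([0.063, 0.201]), 0.4)
0 [array([268.6, 187.2]), array([261.2, 155.9])] [249.70741867 207.55783617] [270.71728786 204.63225881]
0.1 [array([268.4, 185.4]), array([260.9, 154.3])] [249.70741867 207.55783617] [270.71728786 204.63225881]
65 .################################kkkkkkkkkkkk
66 .################################kkkkkkkkkkkk
67 .################################.kkkkkkkkkk.
68 .#################################.........##
69 .############################################
70 .############################################
71 .############################################
72 .######################################.#####
73 .################################..##..######
74 k############################.#.#......######
75 .######################..###........#########
76 .######################.........#############
77 .####################y....###################
78 .####################yyyyy#############..oooo
79 .################yyyyyyyyy####...oooooooooooo
80 .##############
[... 4907 characters left out ...]
...........................oooooooo
173 oooooooooo....kkkkkkk.....#######.......kkkkkkkkkk.ooooo.......................ooooooooooo
174 ooooooooook....kkkkk.......######....kkkkkkkkkkkkk.ooooo...................ooooooooooooooo
175 oooooooooo.................##....kkkkkkkkkkkkkkkkk.ooooo..............oooooooooooooooooooo
176 ooooooooooo...................kkkkkkkkkkkkkkkkkkkk.oooooo.........oooooooooooooooooooooooo
177 ooooooooooo...............kkkkkkkkkkkkkkkkkkkkkkkkkoooooo.....oooooooooooooooooooooooooooo
178 oooooooooook...........kkkkkkkkkkkkkkkkkkkkkkkkkkk.ooooooooooooooooooooooooooooooooooooooo
179 oooooooooook.......kkkkkkkkkkkkkkkkkkkkkkkkkkkkkkkkooooooooooooooooooooooooooooooooooooooo
```

```bash
python3 -c "
from bench import env
print(env.job_done())"
```

```text
the job is handed in; nothing more can be done
None
```

I handed the job in at about 45 s. Three props are in the kiln tub (one standing on end), the left-over is in the stock crate, and the emptied trough stands level on the table with its lid shut. It differed from plan twice: the first sweep passed above the props without touching them, and mid-pour I rested the trough across the tub rims, let go and re-gripped it more lightly so it would tip.

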